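# Load a sample cup window-down and shut the analyser hood

## Robot

A 6-joint arm with a two-finger parallel gripper is mounted at the origin on a cart in front of the work surface, level with it; the furniture and walls round the work are solid. World frame = base frame: x ahead of the robot, y to its left, z up, the work surface at z = 0. Lengths are in m, angles in rad, forces in N, time in s.
With the tool pointing down it reaches from about 0.4 to 0.825 m from the base axis. Payload 7 kg.
Tool frame: the origin (TCP) lies on the centre line of the jaws, within the pads' length; the fingertips stand 14 mm ahead of it and the grasp point (between the pads) lies 5 mm behind it; z points along the fingers, y is the line along which they close (so a half turn about z gives the same grasp; the last joint's range is limited). The gripper opens to 88 mm and grips with 3 to 60 N. Pads are 19 mm wide; open, the fingers measure 130 mm over their backs; the gripper's body (78 mm by 193 mm) begins 47 mm behind the grasp point.
Start: joints at [-0.875, 0.359, 0.012, 0, -1.224, -0.288], TCP at [0.268, -0.62, 0.241] pointing down, gripper open.
Joint ranges: [-3.07, 3.07], [-1.43, 2.12], [-1.02, 1.25], [-3.03, 1.67], [-3.05, -0], [-3.03, 3.03]. Speed limits (rad/s): [2.39, 2.39, 3.01, 3.14, 3.14, 3.14].

## Interface

Orientations are given as [roll, pitch, yaw] about the fixed x, y, z axes, in that order (R = Rz(yaw) Ry(pitch) Rx(roll)).
In Python, from station import arm gives the robot as it stands.
- The arm moves only by the tool move_arm, never from a script. Its argument "rows" is a list of rows, each an object with "translation": the shift along the tool's x, y, z in cm, a list of three; "rot": the turn, a rotation vector about the tool's x, y, z in degrees, a list of three; "hand": the closure, from 0 (fully open) to 1 (shut). A call has 1 to 8 rows; each row is the pose to reach, as a shift and turn from the pose commanded when the call began, along the tool's axes at that moment; what a row does not reach only later rows make up. A row lasts 1/12 s, in which the tool goes at most 41.7 mm and 7.16 degrees, less where a joint would pass 70% of its speed; a pose out of reach is approached as far as the arm can. A call with a gripper value outside its range is refused whole. The fingers move at their own pace and stop on an object; "squeeze" is the grip in N (left out, the last holds). Time passes only in rows, so rows that repeat a pose let the fingers close. It gives the time, the measured TCP pose, the force, the opening and the grip force at its end, in the units of the state.
- arm.get_state(): the state, without advancing time (a new reading comes with each control period).
- arm.grab_frame(name): name is "side" or "top" or "wrist"; returns (picture, depth): 480x640x3 uint8, red, green, blue; 480x640 float32, m along the optical axis (not along the pixel's ray), 0 where there is no reading.
- arm.camera_params(name): a dict with "vfov" (degrees; the focal length in pixels is half the picture's height over the tangent of half this angle, whatever the lens; pixels are square), "cx", "cy" (the principal point, pixels), "position" and "orientation" of the camera in the world; the wrist camera has in their place "tool_from_camera" (4x4, takes a point from camera to tool coordinates, whose origin is the TCP and whose axes are the flange's). Camera axes: x right, y down, z forward; pixel columns grow to the right and rows downward; lengths in m; the calibration is good to about 2 mm. A picture is of the moment at which its call begins: read the wrist's pose just before it. camera_params takes no time and is no camera call.
- arm.job_done(): hands the job in; it is judged then, once.
Trained networks look in the newest picture that a camera, given by its name, has taken for a name from the list of things; names that differ only in an ending like _2 or _b are one class to them, and where a whole thing is asked for, a point or a joint stands for the part that bears it (a point fixed in the world has none). Each returns a list of dicts, best first, with "p" (0 to 1); they miss things now and then, are a little off and sometimes report something else, mostly with a low value. They report only what shows in the picture. A call takes as long as a camera call.
- arm.search_frame(label, camera): "point" ([x, y, z] in m, in the coordinates of the camera as it stood for that picture, good to about 4 mm: the middle of the surface that is visible of it).
- arm.pinpoint(label, camera): "point" ([x, y, z] in m, in the coordinates of the camera as it stood for that picture, good to about 4 mm: a listed point, or the origin of a listed thing).
The state is a dict: "t": time; "q": joint angles; "qd": joint speeds; "joint_efforts": joint torques, N m; "eef_pos": TCP position; "ee_rot": TCP orientation; "force": force on the tool from outside, world axes, zero at the start; "moment": the same for the moment, N m; "width": finger opening in m; "gripper_force": force on a finger pad.
Only numpy, scipy, OpenCV 4.12 (cv2) and the standard library are available. Lean on these libraries where they do the work, as an engineer would, in place of code of your own. Each camera call takes 0.05 s, during which the arm holds its last target. There are 200 camera calls.

## Task

Take the blue-capped sample cup out of the storage cradle and set it down gently in the round nest of the bench analyser, film window down and blue cap up, fully seated. Then shut the analyser's hood completely. Leave the orange-capped cup lying in the cradle and do not knock the septa tin or the tweezers about.

Things in the scene. Friction and masses are not known exactly. Their poses are not given: they have to be found in the camera images.
- cup_blue: Sealed sample cup to load: cylinder 40 mm in diameter, 32 mm long, about 50 g; grey bevelled collar round the brown film window at one end, white wall, blue cap at the other. Origin: centre of the window; z runs along the cup from window to cap (cap face at z = 32). Starts in either place of the cradle, z tipped 65 degrees from vertical. Hold it by its round side.
- cup_orange: An identical sealed cup with an orange cap, lying in the other place of the cradle; origin and axes as for the blue one. It stays there.
- rack: Fixed cradle: base 84 (x) x 150 (y) x 9 mm, V rails at y = +50 and -50. Origin: centre of the underside; the caps look to its -x side (to the robot's right). A cup lies on the rails, window against a back stop: window centre at x = 22, z = 42 mm, axis from there to -x, rising 25 degrees. Rails and stop are narrower than the cup: its sides are free for fingers. It lifts straight up.
- analyser: Fixed low bench analyser: white housing, x from -110 to +90 mm, 190 mm wide (y), deck 54 mm high. Origin on the bench; x points from its front (display) to its back (hinge), z up. The round aluminium nest stands on the deck; the hood is hinged at the back.
- nest (a point): Centre of the floor of the nest's pocket, 56 mm above the bench, at x = -12, y = 0 of the analyser. The nest is a ring 60 mm in outer diameter, its pocket 44 mm in diameter (47 in its top 2.5 mm) and 6 mm deep, rim at z = 62 mm. A seated cup has its window on this point and stands 26 mm above the rim.
- hood (a joint): Opening of the grey hood, rad: 0 shut, 1.75 wide open (starts about 1.5). Hinge axis along the analyser's y at x = +62, z = 54 mm; opens up and backwards. Friction (0.3 N m) holds it at any angle; push it fully down, under 5 N at the tab. Shell 124 mm (forwards from the hinge) x 150 (y) x 44 high, walls 4, open below; shut, it clears a seated cup by 6 mm.
- hood_tab (a point): Centre of the outer face of the hood's black finger tab: 64 mm wide (y), 6 mm thick, flush with the hood's top, standing out 18 mm beyond its front wall. 132 mm in front of the hinge axis and 44 mm above it when shut (face up); when open it is the topmost edge and this face looks backwards.
- septa_tin: Round white tin, 54 mm wide, 24 mm high, loose on the bench right of the analyser; origin under its centre. A bystander.
- tweezers: Steel tweezers, 17 x 124 x 9 mm, loose on the bench far right, near the front edge; origin under the middle. A bystander.

How it is judged:
By the outcome, as a careful person would: the job done as asked, in the order asked, and still so for the second after the job is handed in, with the robot touching nothing.
It also fails if it takes over 48 s, if anything falls off the work surface, if the arm or the gripper's body presses on something with over 40 N, if the wrist force passes 120 N, or if a joint passes its speed limit or range.

## Working session

There is one attempt and no reset: what is moved stays moved. The work goes in short steps, Python scripts to look and compute and a tool call to move; the robot and the scene stay as the last step left them, time stands still between calls to the robot, and variables do not carry over. Pictures are saved under pics/ and viewed, at most 10 in all, crops included, and the job is handed in when it is done.

Besides the shell and the picture viewer there is one more tool, called after "Request:" by a JSON object that holds its "api" and its "payload", one argument or row to a line. move_arm: Moves the arm, as the interface text tells. Its arguments: {"type":"object","properties":{"rows":{"type":"array","items":{"type":"object","properties":{"translation":{"type":"array","items":{"type":"number"}},"rot":{"type":"array","items":{"type":"number"}},"hand":{"type":"number"}}}},"squeeze":{"type":"number"}},"required":["rows"]}

```bash
ls; mkdir -p pics
cat > h.py <<'E'
import numpy as np, cv2
from scipy.spatial.transform import Rotation as R
from station import arm
def Tcam(n):
    c=arm.camera_params(n); T=np.eye(4)
    if n=="wrist":
        s=arm.get_state(); A=np.eye(4); A[:3,:3]=R.from_euler('xyz',s["ee_rot"]).as_matrix(); A[:3,3]=s["eef_pos"]
        return A@np.array(c["tool_from_camera"])
    o=np.array(c["orientation"])
    T[:3,:3]=o if o.shape==(3,3) else R.from_euler('xyz',o).as_matrix()
    T[:3,3]=c["position"]; return T
def w(T,p): return (T@np.r_[p,1])[:3]
def cloud(n,d):
    c=arm.camera_params(n); f=240/np.tan(np.radians(c["vfov"]/2))
    v,u=np.mgrid[0:480,0:640]; P=np.dstack([(u-c["cx"])/f*d,(v-c["cy"])/f*d,d])
    T=Tcam(n); return P@T[:3,:3].T+T[:3,3]
np.set_printoptions(precision=4,suppress=True)
E
python3 - <<'E'
from h import *
for n in ["top","side"]:
    print(n,arm.camera_params(n)); T=Tcam(n)
    p,d=arm.grab_frame(n); cv2.imwrite(f"pics/{n}0.png",p[:,:,::-1]); np.savez(f"{n}0.npz",p=p,d=d,c=cloud(n,d))
    for l in ["cup_blue","cup_orange","rack","analyser","nest","hood_tab","septa_tin","tweezers"]:
        for r in arm.pinpoint(l,n)[:2]: print(l,round(r["p"],2),w(T,r["point"]))
print(arm.get_state())
E
```

```text
pics
top {'vfov': 53.36486676903307, 'cx': 316.8696455228387, 'cy': 249.09701933081845, 'position': array([ 0.3545, -0.049 ,  1.5085]), 'orientation': array([-3.0493, -0.0074, -1.5478])}
cup_blue 0.56 [0.5091 0.3474 0.0415]
cup_orange 0.69 [0.4069 0.3326 0.0422]
rack 0.72 [ 0.4595  0.3148 -0.    ]
nest 0.7 [ 0.4401 -0.1247  0.057 ]
hood_tab 0.87 [ 0.5507 -0.1301  0.1864]
septa_tin 0.72 [ 0.4285 -0.4005 -0.0002]
tweezers 0.73 [ 0.5531 -0.1268  0.1833]
tweezers 0.47 [ 0.402  -0.5299 -0.0033]
side {'vfov': 52.21150297639375, 'cx': 323.9605847060544, 'cy': 244.23673028168685, 'position': array([-0.5134, -0.7571,  0.7639]), 'orientation': array([-2.0799,  0.0266, -0.9634])}
cup_blue 0.49 [0.5127 0.3512 0.0433]
cup_orange 0.37 [0.4081 0.3399 0.0408]
rack 0.85 [ 0.4595  0.3183 -0.0017]
analyser 0.88 [ 0.4526 -0.1208 -0.0007]
nest 0.8 [ 0.4374 -0.1221  0.0524]
hood_tab 0.59 [ 0.5488 -0.1287  0.1897]
septa_tin 0.74 [0.5127 0.349  0.0435]
septa_tin 0.59 [ 0.4314 -0.393  -0.0007]
tweezers 0.54 [ 0.3961 -0.5284 -0.0005]
{'t': 0.9, 'q': array([-0.8749,  0.3586,  0.0119,  0.    , -1.2241, -0.2881]), 'qd': array([-0.0008, -0.0002, -0.0012,  0.    , -0.0007,  0.0006]), 'joint_efforts': array([ -0.0001, -58.2359,  29.3297,   7.0025,   0.0124,  -0.    ]), 'eef_pos': array([ 0.2677, -0.6196,  0.2406]), 'ee_rot': array([ 3.1416, -0.    , -2.7338]), 'force': array([-0.6883,  0.5472,  0.6829]), 'moment': array([ 0.0482,  0.0001, -0.0186]), 'gripper_force': 0.0, 'width': 0.08766640447045525}
```

View pics/top0.png

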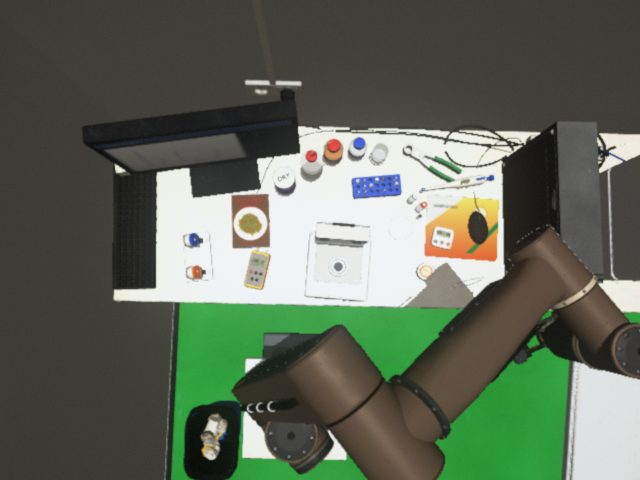

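View pics/side0.png

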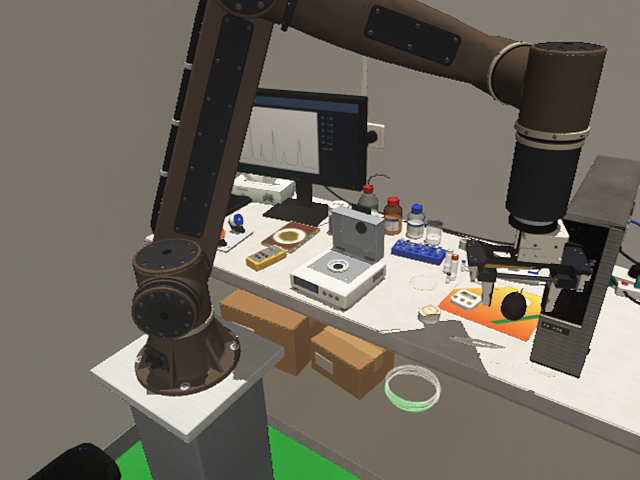

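The top view shows the blue cup at about px (194,240), the orange one at (194,271), and the analyser at (338,260) with its hood open at the back. A monitor stands above and behind the rack at px (85-300,100-170). The side view shows the same layout, with the PC tower on the far right beside the gripper. Next I'll refine with depth and check clearances.

Run:
```python
from h import *
for n in ["top","side"]:
    z=np.load(f"{n}0.npz"); c=z["c"]; p=z["p"].astype(int); d=z["d"]>0
    # obstacles
    if n=="top":
        for zz in (.05,.1,.15,.2,.3):
            m=d&(c[...,2]>zz)&(c[...,1]>.05)&(c[...,1]<.75)&(c[...,0]>.3)
            q=c[m]; print("z>",zz,len(q), q.min(0) if len(q) else 0, q.max(0) if len(q) else 0)
        m=d&(c[...,1]>.1)&(c[...,1]<.25)&(c[...,0]>.3)&(c[...,0]<.6); print("between",c[m][:,2].max())
    box=d&(abs(c[...,0]-.46)<.1)&(abs(c[...,1]-.31)<.07)&(c[...,2]>.03)
    r,g,b=p[...,0],p[...,1],p[...,2]
    for nm,m in (("blue",(b>r+50)),("orange",(r>b+60))):
        q=c[box&m]; print(n,nm,len(q),q.mean(0),q.min(0),q.max(0)) if len(q) else print(n,nm,0)
    box=d&(abs(c[...,0]-.46)<.15)&(abs(c[...,1]+.125)<.1)&(abs(c[...,2]-.054)<.004)
    q=c[box][:,:2].astype(np.float32); print(n,"deck",cv2.minAreaRect(q))
    m=d&(abs(c[...,1]+.125)<.1)&(c[...,2]>.1)&(c[...,2]<.21)&(c[...,0]>.45)&(c[...,0]<.65); q=c[m]; print("hood",q.min(0),q.max(0))
```

```text
z> 0.05 61012 [0.3  0.05 0.05] [0.9027 0.6049 0.6828]
z> 0.1 58893 [0.3  0.05 0.1 ] [0.9027 0.6049 0.6828]
z> 0.15 56421 [0.3  0.05 0.15] [0.9027 0.6049 0.6828]
z> 0.2 52813 [0.3  0.05 0.2 ] [0.9027 0.6044 0.6828]
z> 0.3 43689 [0.3  0.05 0.3 ] [0.9025 0.6044 0.6828]
between 0.036211282932296696
top blue 88 [0.5108 0.3213 0.0572] [0.4919 0.311  0.0352] [0.53   0.3328 0.0745]
top orange 100 [0.4121 0.309  0.0569] [0.3926 0.2992 0.0371] [0.4293 0.3218 0.075 ]
top deck ((0.4379674196243286, -0.12015557289123535), (0.1886122077703476, 0.1992170214653015), 86.54649353027344)
hood [ 0.5028 -0.202   0.1092] [ 0.5546 -0.0501  0.2038]
side blue 79 [0.5084 0.3227 0.0545] [0.4879 0.3125 0.0367] [0.5264 0.3354 0.0708]
side orange 34 [0.4174 0.3063 0.0463] [0.4029 0.2978 0.0344] [0.428  0.3129 0.0621]
side deck ((0.4447742700576782, -0.1204497441649437), (0.18878017365932465, 0.2181682139635086), 86.9284439086914)
hood [ 0.4996 -0.2025  0.1   ] [ 0.5615 -0.0461  0.1984]
```

Request:
{"api": "move_arm", "payload": {
  "rows": [
    {"translation": [0, 0, -6], "rot": [0, 0, 0], "hand": 0},
    {"translation": [0, 0, -6], "rot": [0, 0, 0], "hand": 0},
    {"translation": [-5, 10, -6], "rot": [0, 0, 7], "hand": 0},
    {"translation": [-8, 16, -6], "rot": [0, 0, 14], "hand": 0},
    {"translation": [-12, 30, -6], "rot": [0, 0, 20], "hand": 0},
    {"translation": [-12, 30, -6], "rot": [0, 0, 25], "hand": 0},
    {"translation": [-15, 40, -6], "rot": [0, 0, 25], "hand": 0},
    {"translation": [-15, 40, -6], "rot": [0, 0, 25], "hand": 0}
  ]
}}

```text
t: 1.57
eef_pos: [0.2603, -0.3685, 0.3004]
ee_rot: [-3.142, 0.0, 3.112]
force: [1.9, 0.8, 1.4]
width: 0.0876
gripper_force: 0.0
```

Run:
```python
from h import *
print(arm.camera_params("wrist")); s=arm.get_state(); print(s["q"],s["eef_pos"],s["ee_rot"])
z=np.load("top0.npz"); c=z["c"]; d=z["d"]>0
for y in np.arange(.05,.65,.05):
    m=d&(abs(c[...,1]-y)<.02)&(c[...,2]>.1)&(c[...,0]>.3); q=c[m]
    if len(q): i=q[:,0].argmin(); print(round(y,2),q[i],q[:,2].min())
```

```text
{'vfov': 64.18315961280163, 'cx': 313.7387515663946, 'cy': 237.60225275981597, 'tool_from_camera': array([[-0.0007, -0.9659, -0.2588,  0.0682],
       [ 1.    , -0.0004, -0.001 , -0.0003],
       [ 0.0009, -0.2588,  0.9659, -0.1459],
       [ 0.    ,  0.    ,  0.    ,  1.    ]])}
[-0.5167 -0.0585 -0.3539 -0.     -1.2752 -1.0836] [ 0.2603 -0.3685  0.3004] [-3.1415  0.0002  3.112 ]
0.05 [0.6659 0.0401 0.103 ] 0.10001059414462499
0.1 [0.696  0.08   0.1007] 0.10071181174309674
0.15 [0.733  0.1684 0.3136] 0.13566950265943722
0.2 [0.7248 0.2191 0.302 ] 0.13401751873195367
0.25 [0.7181 0.2698 0.2393] 0.11376708672727553
0.3 [0.7099 0.3199 0.3416] 0.1018047728037701
0.35 [0.7023 0.3688 0.3855] 0.10087268056571741
0.4 [0.6945 0.4196 0.241 ] 0.10010876999668228
0.45 [0.6866 0.4634 0.2654] 0.10131824930607558
0.5 [0.6845 0.4855 0.3355] 0.1013263878276569
0.55 [0.8954 0.5594 0.1438] 0.10144416459893146
0.6 [0.3    0.6005 0.3624] 0.10002125689652286
```

Request:
{"api": "move_arm", "payload": {
  "rows": [
    {"translation": [-5, 20, 0], "rot": [0, 0, 0], "hand": 0},
    {"translation": [-5, 20, 0], "rot": [0, 0, 0], "hand": 0},
    {"translation": [-8, 25, 0], "rot": [0, 0, 0], "hand": 0},
    {"translation": [-8, 25, 0], "rot": [0, 0, 0], "hand": 0},
    {"translation": [-8, 25, 0], "rot": [0, 0, 0], "hand": 0},
    {"translation": [-8, 25, 0], "rot": [0, 0, 0], "hand": 0},
    {"translation": [-12, 25, 0], "rot": [0, 0, 0], "hand": 0},
    {"translation": [-12, 25, 0], "rot": [0, 0, 0], "hand": 0}
  ]
}}

```text
t: 2.23
eef_pos: [0.3925, -0.1201, 0.3011]
ee_rot: [-3.142, 0.003, 3.12]
force: [1.2, -0.4, 1.4]
width: 0.0877
gripper_force: 0.0
```

Run:
```python
from h import *
s=arm.get_state(); print(s["q"],s["eef_pos"])
T=Tcam("wrist"); p,d=arm.grab_frame("wrist"); cv2.imwrite("pics/w1.png",p[:,:,::-1]); c=cloud("wrist",d); np.savez("w1.npz",p=p,d=d,c=c)
for l in ["nest","analyser","hood_tab"]:
    for r in arm.pinpoint(l,"wrist")[:2]: print(l,round(r["p"],2),w(T,r["point"]))
# fit the ring rim height points
m=(d>0)&(np.hypot(c[...,0]-.439,c[...,1]+.123)<.045)&(abs(c[...,2]-.062)<.003); q=c[m]
print(len(q), cv2.minEnclosingCircle(q[:,:2].astype(np.float32)), q.mean(0))
m=(d>0)&(np.hypot(c[...,0]-.439,c[...,1]+.123)<.1); print(np.histogram(c[m][:,2],bins=np.arange(.04,.08,.002)))
```

```text
[ 0.1899 -0.139  -0.4223  0.0006 -1.2847 -1.7823] [ 0.3925 -0.1201  0.3011]
nest 0.58 [ 0.4405 -0.1239  0.0606]
analyser 0.72 [ 0.4474 -0.1152 -0.0012]
1141 ((0.43539535999298096, -0.12354686111211777), 0.03202024847269058) [ 0.4371 -0.1227  0.0624]
(array([    0,     0,     0,     6,    66,   109,  1266, 13172,  7749,
         364,   247,   729,    81,     0,     0,     0,     0,     0,
           0]), array([0.04 , 0.042, 0.044, 0.046, 0.048, 0.05 , 0.052, 0.054, 0.056,
       0.058, 0.06 , 0.062, 0.064, 0.066, 0.068, 0.07 , 0.072, 0.074,
       0.076, 0.078]))
```

View pics/w1.png

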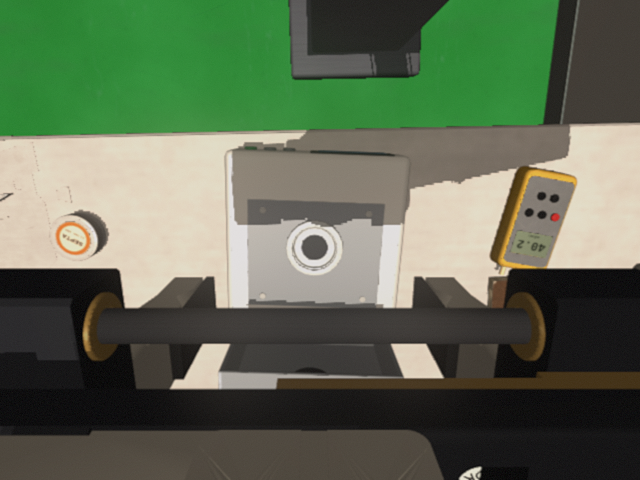

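The wrist view shows the nest centred at px (315,247), the tin at (75,237) on the right, and the hood standing up behind the nest. The fingers are in view at (190,300) and (435,300). The joint readings fit an arm with a 0.19 m lateral offset. I'll move towards the rack while turning the wrist the way its range allows.

Request:
{"api": "move_arm", "payload": {
  "rows": [
    {"translation": [-6, 22, -3], "rot": [0, 0, -7], "hand": 0},
    {"translation": [-6, 22, -3], "rot": [0, 0, -14], "hand": 0},
    {"translation": [-6, 22, -3], "rot": [0, 0, -21], "hand": 0},
    {"translation": [-6, 22, -3], "rot": [0, 0, -28], "hand": 0},
    {"translation": [-6, 22, -3], "rot": [0, 0, -35], "hand": 0},
    {"translation": [-6, 22, -3], "rot": [0, 0, -42], "hand": 0},
    {"translation": [-6, 22, -3], "rot": [0, 0, -49], "hand": 0},
    {"translation": [-6, 22, -3], "rot": [0, 0, -56], "hand": 0}
  ]
}}

```text
t: 3.1
eef_pos: [0.4542, 0.0947, 0.3306]
ee_rot: [3.141, -0.0, -2.186]
force: [-0.0, -0.5, 0.4]
width: 0.0877
gripper_force: 0.0
```

Request:
{"api": "move_arm", "payload": {
  "rows": [
    {"translation": [0, 0, 0], "rot": [0, 0, -7], "hand": 0},
    {"translation": [0, 0, 0], "rot": [0, 0, -14], "hand": 0},
    {"translation": [0, 0, 0], "rot": [0, 0, -21], "hand": 0},
    {"translation": [0, 0, 0], "rot": [0, 0, -28], "hand": 0},
    {"translation": [0, 0, 0], "rot": [0, 0, -35], "hand": 0},
    {"translation": [0, 0, 0], "rot": [0, 0, -42], "hand": 0},
    {"translation": [0, 0, 0], "rot": [0, 0, -49], "hand": 0},
    {"translation": [0, 0, 0], "rot": [0, 0, -56], "hand": 0}
  ]
}}

```text
t: 3.77
eef_pos: [0.4539, 0.0931, 0.3309]
ee_rot: [-3.141, 0.0, -1.211]
force: [-0.3, -0.1, -0.9]
width: 0.0879
gripper_force: 0.0
```

Request:
{"api": "move_arm", "payload": {
  "rows": [
    {"translation": [0, 0, 0], "rot": [0, 0, -7], "hand": 0},
    {"translation": [0, 0, 0], "rot": [0, 0, -14], "hand": 0},
    {"translation": [0, 0, 0], "rot": [0, 0, -21], "hand": 0},
    {"translation": [0, 0, 0], "rot": [0, 0, -28], "hand": 0},
    {"translation": [0, 0, 0], "rot": [0, 0, -35], "hand": 0},
    {"translation": [0, 0, 0], "rot": [0, 0, -42], "hand": 0},
    {"translation": [0, 0, 0], "rot": [0, 0, -49], "hand": 0},
    {"translation": [0, 0, 0], "rot": [0, 0, -56], "hand": 0}
  ]
}}

```text
t: 4.43
eef_pos: [0.4539, 0.0931, 0.3309]
ee_rot: [-3.141, -0.0, -0.234]
force: [-0.5, -0.6, 1.0]
width: 0.0879
gripper_force: 0.0
```

```bash
python3 -c "
from h import *
s=arm.get_state(); print(s['t'],s['q'],s['eef_pos'],s['ee_rot'])"
```

```text
4.4333 [ 0.629  -0.05   -0.2778 -0.0001 -1.3424  0.7077] [0.4539 0.0931 0.3309] [-3.141  -0.0003 -0.2341]
```

Request:
{"api": "move_arm", "payload": {
  "rows": [
    {"translation": [4, -12, 5], "rot": [0, 0, -7], "hand": 0},
    {"translation": [4, -12, 5], "rot": [0, 0, -14], "hand": 0},
    {"translation": [4, -12, 5], "rot": [0, 0, -21], "hand": 0},
    {"translation": [4, -12, 5], "rot": [0, 0, -28], "hand": 0},
    {"translation": [4, -12, 5], "rot": [0, 0, -35], "hand": 0},
    {"translation": [4, -12, 5], "rot": [0, 0, -42], "hand": 0},
    {"translation": [4, -12, 5], "rot": [0, 0, -49], "hand": 0},
    {"translation": [4, -12, 5], "rot": [0, 0, -56], "hand": 0}
  ]
}}

```text
t: 5.1
eef_pos: [0.5214, 0.2003, 0.2807]
ee_rot: [-3.142, 0.0, 0.744]
force: [-0.9, 1.2, -0.5]
width: 0.0874
gripper_force: 0.0
```

Request:
{"api": "move_arm", "payload": {
  "rows": [
    {"translation": [0, 0, 0], "rot": [0, 0, -7], "hand": 0},
    {"translation": [0, 0, 0], "rot": [0, 0, -14], "hand": 0},
    {"translation": [0, 0, 0], "rot": [0, 0, -21], "hand": 0},
    {"translation": [0, 0, 0], "rot": [0, 0, -28], "hand": 0},
    {"translation": [0, 0, 0], "rot": [0, 0, -35], "hand": 0},
    {"translation": [0, 0, 0], "rot": [0, 0, -42], "hand": 0},
    {"translation": [0, 0, 0], "rot": [0, 0, -49], "hand": 0},
    {"translation": [0, 0, 0], "rot": [0, 0, -55], "hand": 0}
  ]
}}

```text
t: 5.77
eef_pos: [0.5214, 0.2001, 0.281]
ee_rot: [3.141, -0.0, 1.703]
force: [-0.3, -0.6, 0.3]
width: 0.0877
gripper_force: 0.0
```

Request:
{"api": "move_arm", "payload": {
  "rows": [
    {"translation": [0, 0, 0], "rot": [0, 7, 0], "hand": 0},
    {"translation": [0, 0, 0], "rot": [0, 14, 0], "hand": 0},
    {"translation": [0, 0, 0], "rot": [0, 21, 0], "hand": 0},
    {"translation": [0, 0, 0], "rot": [0, 28, 0], "hand": 0},
    {"translation": [0, 0, 0], "rot": [0, 35, 0], "hand": 0},
    {"translation": [0, 0, 0], "rot": [0, 40, 0], "hand": 0},
    {"translation": [0, 0, 0], "rot": [0, 45, 0], "hand": 0},
    {"translation": [0, 0, 0], "rot": [0, 45, 0], "hand": 0}
  ]
}}

```text
t: 6.43
eef_pos: [0.5145, 0.247, 0.3291]
ee_rot: [-3.075, -0.712, 1.587]
force: [-0.4, -0.5, -0.9]
width: 0.0876
gripper_force: 0.0
```

Run:
```python
from h import *
s=arm.get_state(); print(s['t'],s['q'],s['eef_pos'],s['ee_rot'])
A=R.from_euler('xyz',s["ee_rot"]).as_matrix(); print(A)
T=Tcam("wrist"); p,d=arm.grab_frame("wrist"); cv2.imwrite("pics/w2.png",p[:,:,::-1]); c=cloud("wrist",d); np.savez("w2.npz",p=p,d=d,c=c)
for l in ["cup_blue","cup_orange","rack"]:
    for r in arm.pinpoint(l,"wrist")[:2]: print(l,round(r["p"],2),w(T,r["point"]))
r,g,b=[p[...,i].astype(int) for i in range(3)]
box=(d>0)&(abs(c[...,0]-.46)<.1)&(abs(c[...,1]-.31)<.07)&(c[...,2]>.03)
for nm,m in (("blue",(b>r+50)),("orange",(r>b+60))):
    m=(box&m).astype(np.uint8); m=cv2.morphologyEx(m,cv2.MORPH_OPEN,np.ones((3,3)))>0
    q=c[m]; q0=np.median(q,0); q=q[np.linalg.norm(q-q0,axis=1)<.03]
    u,sv,vt=np.linalg.svd(q-q.mean(0),full_matrices=False); print(nm,len(q),q.mean(0),q.min(0),q.max(0),vt[2],sv)
```

```text
6.4333 [ 0.2872  0.137  -0.0038 -0.7223 -1.3542  3.0299] [0.5145 0.247  0.3291] [-3.075  -0.7116  1.5874]
[[-0.0126  0.9969 -0.0774]
 [ 0.7572  0.0601  0.6504]
 [ 0.653  -0.0504 -0.7557]]
cup_blue 0.69 [0.5111 0.3486 0.041 ]
cup_orange 0.64 [0.4083 0.3314 0.0428]
rack 0.66 [0.4626 0.3199 0.0022]
blue 308 [0.5145 0.3284 0.0716] [0.4966 0.323  0.0645] [0.5315 0.336  0.0781] [ 0.109  -0.7528  0.6491] [0.1606 0.0698 0.0337]
orange 170 [0.4162 0.3199 0.0725] [0.3978 0.3154 0.0624] [0.4306 0.3248 0.078 ] [-0.0108 -0.8306 -0.5568] [0.109  0.0446 0.0243]
```

View pics/w2.png

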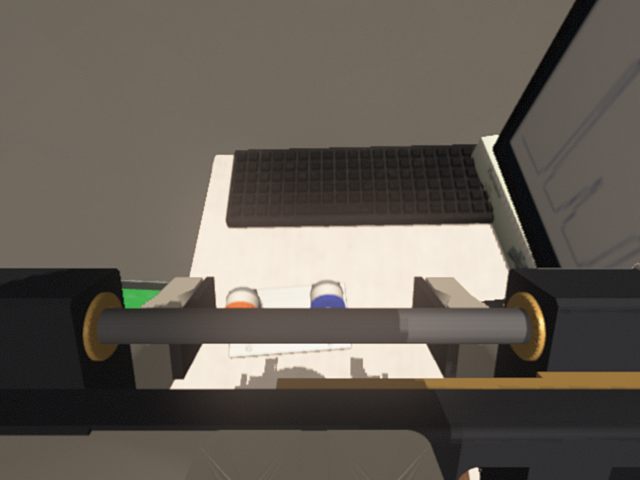

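The wrist view shows the orange cap at (242,300) and the blue cap at (328,297). Joint 6 hit its limit (3.03) with this yaw, so I'll fit the kinematics and check the half-turned grasp.

```bash
cat > kin.py <<'E'
from h import *
from scipy.optimize import least_squares
LO=np.array([-3.07,-1.43,-1.02,-3.03,-3.05,-3.03]);HI=np.array([3.07,2.12,1.25,1.67,0,3.03])
D=[([-0.8749,0.3586,0.0119,0,-1.2241,-0.2881],[.2677,-.6196,.2406],[3.1416,0,-2.7338]),
([-0.5167,-0.0585,-0.3539,0,-1.2752,-1.0836],[.2603,-.3685,.3004],[-3.1415,.0002,3.112]),
([0.1899,-0.139,-0.4223,.0006,-1.2847,-1.7823],[.3925,-.1201,.3011],[-3.142,.003,3.12]),
([0.629,-0.05,-0.2778,-.0001,-1.3424,.7077],[.4539,.0931,.3309],[-3.141,-.0003,-.2341]),
([0.2872,0.137,-0.0038,-0.7223,-1.3542,3.0299],[.5145,.247,.3291],[-3.075,-.7116,1.5874])]
P0=[.6,.46,.13,.3,.19,0,0,0]; SG=1
def fk(q,P):
    L2,L3,d1,d6,off,a1,o2,a3=P; e=q[2]-q[1]
    f=R.from_euler('ZYX',[q[0],-e,SG*q[3]])
    wc=np.array([a1+L2*np.sin(q[1])+L3*np.cos(e)-a3*np.sin(e),-off,d1+L2*np.cos(q[1])+L3*np.sin(e)+a3*np.cos(e)])
    wc=R.from_euler('Z',q[0]).apply(wc)
    F=f*R.from_euler('Y',-q[4])          # x axis of F = tool z
    rot=F*R.from_matrix(np.array([[0,0,1.],[0,1,0],[-1,0,0]]))*R.from_euler('Z',-q[5]+P_YAW)
    return wc+F.apply([d6,o2,0]),rot
P_YAW=0
E
python3 - <<'E'
import kin; from kin import *
for sg in (1,-1):
    kin.SG=sg
    for y in (0,np.pi/2,np.pi,-np.pi/2):
        kin.P_YAW=y
        e=[(fk(q,P0)[1].inv()*R.from_euler('xyz',r)).magnitude() for q,p,r in D]
        if max(e[:4])<.05: 
            print(sg,y,e)
            f=least_squares(lambda P:np.r_[np.concatenate([fk(q,P)[0]-p for q,p,r in D]),1e-3*(P-P0)],P0); print(f.x,np.abs(f.fun).max())
E
```

```text
1 -1.5707963267948966 [1.1519548200199202e-05, 9.285798605286918e-05, 0.0008565673563902888, 0.0002607235328204562, 1.444620102846089]
[ 0.6509  0.4958 -0.3223 -0.3979  0.0904  0.0532 -0.1012 -0.2926] 0.012420673804288795
-1 -1.5707963267948966 [1.1519548200199202e-05, 9.285798605286918e-05, 0.0004388854589728078, 7.97201303327824e-05, 0.0001252209072008563]
[ 0.6016  0.4634  0.1989  0.364   0.      0.0002 -0.1917 -0.0002] 0.00019174817163091496
```

```bash
cat >> kin.py <<'E'
SG=-1;P_YAW=-np.pi/2;PP=[ 0.6016,0.4634,0.1989,0.364,0.,0.0002,-0.1917,-0.0002]
PP=least_squares(lambda P:np.concatenate([fk(q,P)[0]-p for q,p,r in D]),PP).x
def ik(p,rot,q0):
    def f(q):
        a,b=fk(q,PP); return np.r_[a-p,.3*(b.inv()*rot).as_rotvec()]
    s=least_squares(f,np.clip(q0,LO+.01,HI-.01),bounds=(LO,HI)); return s.x,np.linalg.norm(s.fun)
def frame(zdir,ydir):
    z=zdir/np.linalg.norm(zdir); y=ydir-z*(ydir@z); y/=np.linalg.norm(y)
    return R.from_matrix(np.column_stack([np.cross(y,z),y,z]))
def rackpose(t,yaw,flip):   # tool axes at grasp, lean t toward the caps
    xr=np.array([np.cos(yaw),np.sin(yaw),0]); yr=np.array([-xr[1],xr[0],0]); n=-np.sin(t)*xr+np.cos(t)*np.array([0,0,1])
    a=-np.sin(np.radians(65))*xr+np.cos(np.radians(65))*np.array([0,0,1])
    return frame(-n,yr*flip),n,a
E
python3 - <<'E'
from kin import *
print(PP)
W=np.array([.5095,.348,.042]); N=np.array([.4385,-.1235,.056])
for t in (25,35,40,45,55):
    rot,n,a=rackpose(np.radians(t),np.radians(97.7),+1)
    C=rot.inv().apply(a)  # cup axis in tool
    G=W+.029*a
    best=None
    for q0 in ([.5,.3,0,-.5,-1.3,0],[.3,.3,-.3,-1,-1.5,0],[.5,.3,0,.5,-1.3,0]):
        for h in (-.005,.12):
            q,e=ik(G+h*n,rot,q0); print(t,h,rot.as_matrix()[:,0].round(2),q,round(e,4))
    ph=np.radians(65-t)
    for yw in (-16,-3,10):
        xa=np.array([np.cos(np.radians(yw)),np.sin(np.radians(yw)),0]); n2=-np.sin(ph)*xa+np.cos(ph)*np.array([0,0,1])
        ya=np.array([-xa[1],xa[0],0])
        r2=frame(-n2,-ya); cup=r2.apply(C)
        q,e=ik(N+.029*np.array([0,0,1])-.005*n2,r2,[.2,-.1,-.6,0,-1,1.5]); print("  place",yw,cup,q,round(e,4))
E
```

```text
[ 0.6016  0.4635  0.1989  0.364   0.      0.0002 -0.1918 -0.0002]
25 -0.005 [ 0.12 -0.9  -0.42] [ 0.6035  0.4101 -0.2662 -0.5707 -0.7723 -0.0789] 0.0
25 0.12 [ 0.12 -0.9  -0.42] [ 0.5285  0.2564 -0.2081 -0.4866 -0.9871 -0.1465] 0.0
25 -0.005 [ 0.12 -0.9  -0.42] [ 0.6035  0.4101 -0.2662 -0.5707 -0.7723 -0.0789] 0.0
25 0.12 [ 0.12 -0.9  -0.42] [ 0.5285  0.2564 -0.2081 -0.4866 -0.9871 -0.1465] 0.0
25 -0.005 [ 0.12 -0.9  -0.42] [ 0.6035  0.4101 -0.2662 -0.5707 -0.7723 -0.0789] 0.0
25 0.12 [ 0.12 -0.9  -0.42] [ 0.5285  0.2564 -0.2081 -0.4866 -0.9871 -0.1465] 0.0
  place -16 [-0. -0.  1.] [-0.2452  0.0427 -0.767  -1.4882 -0.      3.03  ] 0.0237
  place -3 [-0.  0.  1.] [-0.0259  0.0243 -0.8264 -0.9316 -0.      2.4823] 0.0097
  place 10 [0. 0. 1.] [-0.3002  0.0463 -0.7102 -1.0599 -0.3435  2.9796] 0.0
35 -0.005 [ 0.11 -0.81 -0.57] [ 0.4593  0.4418 -0.2245 -0.7973 -0.8629  0.1973] 0.0
35 0.12 [ 0.11 -0.81 -0.57] [ 0.3546  0.2997 -0.1794 -0.6966 -1.0601  0.1214] 0.0
35 -0.005 [ 0.11 -0.81 -0.57] [ 0.4593  0.4418 -0.2245 -0.7973 -0.8629  0.1973] 0.0
35 0.12 [ 0.11 -0.81 -0.57] [ 0.3546  0.2997 
[... 1953 characters left out ...]
82] [ 0.2022  0.5752 -0.1764 -1.1344 -1.1239  0.6295] 0.0
55 0.12 [ 0.08 -0.57 -0.82] [ 0.0534  0.4791 -0.1369 -1.0156 -1.2898  0.561 ] 0.0
55 -0.005 [ 0.08 -0.57 -0.82] [ 0.2022  0.5752 -0.1764 -1.1344 -1.1239  0.6295] 0.0
55 0.12 [ 0.08 -0.57 -0.82] [ 0.0534  0.4791 -0.1369 -1.0156 -1.2898  0.561 ] 0.0
55 -0.005 [ 0.08 -0.57 -0.82] [ 0.2022  0.5752 -0.1764 -1.1344 -1.1239  0.6295] 0.0
55 0.12 [ 0.08 -0.57 -0.82] [ 0.0534  0.4791 -0.1369 -1.0156 -1.2898  0.561 ] 0.0
  place -16 [0. 0. 1.] [ 0.2258  0.0844 -0.8783  0.1896 -0.4622  0.9022] 0.0
  place -3 [0. 0. 1.] [ 0.1953  0.0878 -0.8376  0.0927 -0.4779  1.2444] 0.0
  place 10 [0. 0. 1.] [ 0.1574  0.097  -0.7867 -0.0061 -0.5126  1.5929] 0.0
```

Request:
{"api": "move_arm", "payload": {
  "rows": [
    {"translation": [0, 0, 0], "rot": [0, 0, 7], "hand": 0},
    {"translation": [0, 0, 0], "rot": [0, 0, 14], "hand": 0},
    {"translation": [0, 0, 0], "rot": [0, 0, 21], "hand": 0},
    {"translation": [0, 0, 0], "rot": [0, 0, 28], "hand": 0},
    {"translation": [0, 0, 0], "rot": [0, 0, 35], "hand": 0},
    {"translation": [0, 0, 0], "rot": [0, 0, 42], "hand": 0},
    {"translation": [0, 0, 0], "rot": [0, 0, 49], "hand": 0},
    {"translation": [0, 0, 0], "rot": [0, 0, 56], "hand": 0}
  ]
}}

```text
t: 7.3
eef_pos: [0.5136, 0.2491, 0.3281]
ee_rot: [-2.498, -0.325, 0.526]
force: [-0.2, -1.4, -0.2]
width: 0.0876
gripper_force: 0.0
```

Request:
{"api": "move_arm", "payload": {
  "rows": [
    {"translation": [0, 0, 0], "rot": [0, 0, 7], "hand": 0},
    {"translation": [0, 0, 0], "rot": [0, 0, 14], "hand": 0},
    {"translation": [0, 0, 0], "rot": [0, 0, 21], "hand": 0},
    {"translation": [0, 0, 0], "rot": [0, 0, 28], "hand": 0},
    {"translation": [0, 0, 0], "rot": [0, 0, 35], "hand": 0},
    {"translation": [0, 0, 0], "rot": [0, 0, 42], "hand": 0},
    {"translation": [0, 0, 0], "rot": [0, 0, 49], "hand": 0},
    {"translation": [0, 0, 0], "rot": [0, 0, 56], "hand": 0}
  ]
}}

```text
t: 7.97
eef_pos: [0.5136, 0.2491, 0.3281]
ee_rot: [-2.487, 0.297, -0.24]
force: [-0.2, 0.1, 0.6]
width: 0.0876
gripper_force: 0.0
```

```bash
cat >> kin.py <<'E'
def cur():
    s=arm.get_state(); return np.array(s["eef_pos"]),R.from_euler('xyz',s["ee_rot"]),s
def delta(p,rot):
    p0,r0,s=cur(); print("t",s["t"],"cm",r0.inv().apply(p-p0)*100,"deg",np.degrees((r0.inv()*rot).as_rotvec()))
W=np.array([.5095,.348,.042]); RY=np.radians(97.7); T0=np.radians(52)
E
python3 - <<'E'
from kin import *
p,r,s=cur(); print(p,r.as_matrix(),s["q"])
rot,n,a=rackpose(T0,RY,1)
for h in (.12,.08): print(h,ik(W+.029*a+h*n,rot,s["q"])); delta(W+.029*a+h*n,rot)
E
```

```text
[0.5136 0.2491 0.3281] [[ 0.9286 -0.3621 -0.0805]
 [-0.2277 -0.7277  0.647 ]
 [-0.2929 -0.5825 -0.7583]] [ 0.2941  0.1375 -0.0045 -0.7184 -1.3523  1.0691]
0.12 (array([ 0.0913,  0.4455, -0.1427, -0.9774, -1.252 ,  0.5049]), np.float64(1.6602870188571813e-10))
t 7.9667 cm [ 7.4522 12.7271 13.7147] deg [  5.8476 -10.371   62.6714]
0.08 (array([ 0.1383,  0.4748, -0.1619, -1.0116, -1.1934,  0.5257]), np.float64(9.395117920376942e-10))
t 7.9667 cm [ 7.0699 12.0414 17.6369] deg [  5.8476 -10.371   62.6714]
```

Request:
{"api": "move_arm", "payload": {
  "rows": [
    {"translation": [2, 3, 2], "rot": [0.6, -1.1, 6.9], "hand": 0},
    {"translation": [3, 5, 4], "rot": [1.3, -2.2, 13.8], "hand": 0},
    {"translation": [4, 7, 6], "rot": [1.9, -3.4, 20.7], "hand": 0},
    {"translation": [5, 9, 8], "rot": [2.5, -4.5, 27.6], "hand": 0},
    {"translation": [6, 11, 10], "rot": [3.2, -5.6, 34.5], "hand": 0},
    {"translation": [7, 12, 12], "rot": [3.8, -6.8, 41.4], "hand": 0},
    {"translation": [7.45, 12.7, 13.7], "rot": [4.5, -8, 48.3], "hand": 0},
    {"translation": [7.45, 12.7, 13.7], "rot": [5.2, -9.2, 55.2], "hand": 0}
  ]
}}

```text
t: 8.63
eef_pos: [0.5248, 0.2292, 0.1241]
ee_rot: [-3.005, 0.881, -1.24]
force: [-1.0, -1.2, 0.5]
width: 0.0875
gripper_force: 0.0
```

Run:
```python
from kin import *
rot,n,a=rackpose(T0,RY,1)
delta(W+.029*a+.1*n,rot)
T=Tcam("wrist"); p,d=arm.grab_frame("wrist"); cv2.imwrite("pics/w3.png",p[:,:,::-1]); c=cloud("wrist",d); np.savez("w3.npz",p=p,d=d,c=c,T=T)
for l in ["cup_blue","cup_orange","rack"]:
    for r in arm.pinpoint(l,"wrist")[:2]: print(l,round(r["p"],2),w(T,r["point"]))
```

```text
t 8.6333 cm [-0.2707 -0.1394  1.6595] deg [ 0.9834 -1.0388  7.1443]
cup_blue 0.72 [0.5079 0.3468 0.04  ]
cup_orange 0.85 [0.4087 0.3322 0.0429]
rack 0.74 [ 0.4648  0.3195 -0.0008]
```

View pics/w3.png

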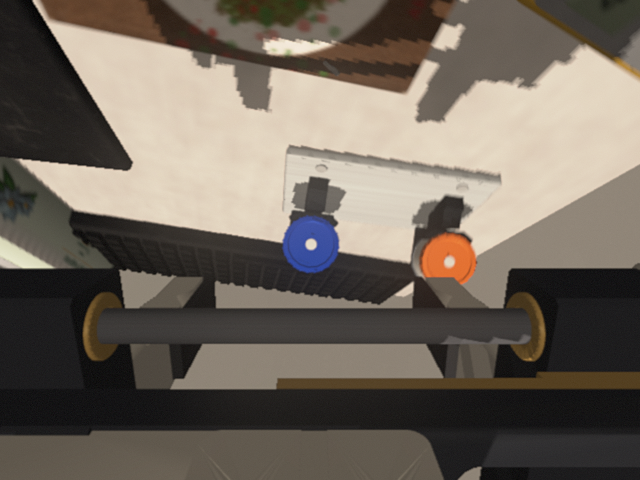

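The view is clear, with the blue cap face centred near px (311,244) and the orange one near (448,261). I'll fit the cap planes and centres.

Run:
```python
from kin import *
z=np.load("w3.npz"); c=z["c"];p=z["p"].astype(int);d=z["d"];T=z["T"]
r,g,b=p[...,0],p[...,1],p[...,2]
cp=arm.camera_params("wrist"); f=240/np.tan(np.radians(cp["vfov"]/2))
res=[]
for nm,m in (("blue",b>r+50),("orange",r>b+80)):
    k,lab,st,ce=cv2.connectedComponentsWithStats((m&(d>0)&(d<.35)).astype(np.uint8))
    i=min(range(1,k),key=lambda i:np.hypot(*(ce[i]-((311,244) if nm=="blue" else (448,261))))+(1e3 if st[i,4]<300 else 0))
    mm=lab==i; ct,_=cv2.findContours(mm.astype(np.uint8),cv2.RETR_EXTERNAL,cv2.CHAIN_APPROX_NONE)
    ct=max(ct,key=len); el=cv2.fitEllipse(ct)
    er=cv2.erode(mm.astype(np.uint8),np.ones((7,7)))>0
    q=c[er]; u,s,vt=np.linalg.svd(q-q.mean(0),full_matrices=False); nn=vt[2]*np.sign(vt[2][2])
    dz=np.median(d[er]); (u0,v0)=el[0]
    pc=w(T,np.array([(u0-cp["cx"])/f*dz,(v0-cp["cy"])/f*dz,dz])); print(nm,el,len(q),"normal",nn,"face",pc,q.mean(0), "dia mm",np.array(el[1])*dz/f*1000)
    res.append(pc)
v=res[0]-res[1]; print("sep",np.linalg.norm(v),np.degrees(np.arctan2(v[1],v[0]))+90)
_,_,a=rackpose(T0,np.arctan2(v[1],v[0])+np.pi/2,1); print(a,"W",res[0]-.032*a,res[1]-.032*a)
```

```text
blue ((310.4173583984375, 243.6717987060547), (54.66769790649414, 54.996639251708984), 13.571646690368652) 1314 normal [ 0.1106 -0.9015  0.4185] face [0.514  0.3198 0.0568] [0.5139 0.319  0.0576] dia mm [38.4348 38.6661]
orange ((448.529296875, 257.834716796875), (48.017982482910156, 56.5948486328125), 92.94294738769531) 951 normal [ 0.1003 -0.9001  0.424 ] face [0.4153 0.3064 0.0555] [0.4169 0.3067 0.0573] dia mm [34.417  40.5645]
sep 0.09961230371981152 97.72175652077017
[ 0.1218 -0.8981  0.4226] W [0.5101 0.3485 0.0433] [0.4114 0.3352 0.042 ]
```

Request:
{"api": "move_arm", "payload": {
  "rows": [
    {"translation": [-0.3, -0.1, 1.7], "rot": [1, -1, 7.1], "hand": 0},
    {"translation": [-0.3, -0.2, 4], "rot": [1, -1, 7.1], "hand": 0},
    {"translation": [-0.35, -0.25, 6.5], "rot": [1, -1, 7.1], "hand": 0},
    {"translation": [-0.35, -0.25, 6.5], "rot": [1, -1, 7.1], "hand": 0}
  ]
}}

```text
t: 9.17
eef_pos: [0.5199, 0.284, 0.09]
ee_rot: [-3.118, 0.907, -1.411]
force: [0.3, -0.6, -0.1]
width: 0.088
gripper_force: 0.0
```

```bash
sed -i 's/^W=np.*/W=np.array([.510,.3483,.0427]); RY=np.radians(97.5); T0=np.radians(52)/' kin.py
python3 - <<'E'
from kin import *
rot,n,a=rackpose(T0,RY,1)
delta(W+.029*a-.005*n,rot)
E
```

```text
t 9.1667 cm [0.3684 0.1568 5.7172] deg [-0.036  -0.0347  1.0318]
```

Request:
{"api": "move_arm", "payload": {
  "rows": [
    {"translation": [0.35, 0.15, 2.5], "rot": [0, 0, 1], "hand": 0},
    {"translation": [0.35, 0.15, 4.5], "rot": [0, 0, 1], "hand": 0},
    {"translation": [0.35, 0.15, 5.7], "rot": [0, 0, 1], "hand": 0},
    {"translation": [0.35, 0.15, 5.7], "rot": [0, 0, 1], "hand": 0},
    {"translation": [0.35, 0.15, 5.7], "rot": [0, 0, 1], "hand": 0.3}
  ],
  "squeeze": 15
}}

```text
t: 9.58
eef_pos: [0.5146, 0.3237, 0.0536]
ee_rot: [-3.14, 0.906, -1.44]
force: [-0.4, -0.7, 0.3]
width: 0.0844
gripper_force: 0.0
```

Run:
```python
from kin import *
rot,n,a=rackpose(T0,RY,1)
delta(W+.029*a-.005*n,rot); print(arm.get_state()["force"],arm.get_state()["width"])
```

```text
t 9.5833 cm [-0.0282  0.1352  0.3201] deg [-0.114  -0.0778 -0.0014]
[-0.4234 -0.6861  0.2593] 0.08442665086606915
```

Request:
{"api": "move_arm", "payload": {
  "rows": [
    {"translation": [0, 0, 0], "rot": [0, 0, 0], "hand": 0.4},
    {"translation": [0, 0, 0], "rot": [0, 0, 0], "hand": 0.45},
    {"translation": [0, 0, 0], "rot": [0, 0, 0], "hand": 0.47}
  ],
  "squeeze": 15
}}

```text
t: 9.83
eef_pos: [0.5153, 0.3229, 0.0539]
ee_rot: [-3.14, 0.907, -1.444]
force: [-0.0, 1.6, 0.1]
width: 0.0667
gripper_force: 0.0
```

Run:
```python
from kin import *
rot,n,a=rackpose(T0,RY,1)
delta(W+.029*a-.005*n,rot); print(arm.get_state()["force"],arm.get_state()["width"])
```

```text
t 9.8333 cm [-0.0626  0.1962  0.4031] deg [-0.2476 -0.0505 -0.128 ]
[-0.0376  1.5683  0.0828] 0.06670225828020102
```

Request:
{"api": "move_arm", "payload": {
  "rows": [
    {"translation": [0, 0.2, 0.4], "rot": [0, 0, 0], "hand": 0.47},
    {"translation": [0, 0.2, 0.4], "rot": [0, 0, 0], "hand": 0.5},
    {"translation": [0, 0.2, 0.4], "rot": [0, 0, 0], "hand": 0.6},
    {"translation": [0, 0.2, 0.4], "rot": [0, 0, 0], "hand": 0.6},
    {"translation": [0, 0.2, 0.4], "rot": [0, 0, 0], "hand": 0.6},
    {"translation": [0, 0.2, 0.4], "rot": [0, 0, 0], "hand": 0.6},
    {"translation": [0, 0.2, 0.4], "rot": [0, 0, 0], "hand": 0.6}
  ],
  "squeeze": 15
}}

```text
t: 10.42
eef_pos: [0.5116, 0.3262, 0.0507]
ee_rot: [3.139, 0.907, -1.446]
force: [-4.0, -2.5, 3.1]
width: 0.0394
gripper_force: 15.0
```

Run:
```python
from kin import *
rot,n,a=rackpose(T0,RY,1)
delta(W+.029*a-.005*n,rot); s=arm.get_state(); print(s["force"],s["width"],s["gripper_force"],s["q"])
p,r,_=cur(); print("10cm up in tool",r.inv().apply([0,0,10]),r.inv().apply([-2,-5,12]))
```

```text
t 10.4167 cm [-0.0833 -0.127  -0.0922] deg [-0.1065 -0.0237 -0.2144]
[-3.9641 -2.4663  3.0772] 0.039362764485733316 15.000318735837936 [ 0.2356  0.5479 -0.1866 -1.0979 -1.0755  0.5736]
10cm up in tool [-7.8775  0.018  -6.1599] [ -6.5504   2.6395 -11.0962]
```

Gripped at 39.4 mm and 15 N. Lifting straight up.

Run:
```python
from kin import *
p,r,_=cur(); rot,n,a=rackpose(T0,RY,1)
print("W in tool",r.inv().apply(W-p)*1000,"axis",r.inv().apply(a))
```

```text
W in tool [-7.3665 -1.2028 22.3321] axis [ 0.2253 -0.0027 -0.9743]
```

Request:
{"api": "move_arm", "payload": {
  "rows": [
    {"translation": [-0.8, 0, -0.6], "rot": [0, 0, 0], "hand": 0.6},
    {"translation": [-2.4, 0, -1.9], "rot": [0, 0, 0], "hand": 0.6},
    {"translation": [-4.7, 0, -3.7], "rot": [0, 0, 0], "hand": 0.6},
    {"translation": [-7.1, 0, -5.5], "rot": [0, 0, 0], "hand": 0.6},
    {"translation": [-9.5, 0, -7.4], "rot": [0, 0, 0], "hand": 0.6},
    {"translation": [-11, 0, -8.6], "rot": [0, 0, 0], "hand": 0.6},
    {"translation": [-11, 0, -8.6], "rot": [0, 0, 0], "hand": 0.6}
  ],
  "squeeze": 15
}}

```text
t: 11.0
eef_pos: [0.5149, 0.3269, 0.1965]
ee_rot: [-3.127, 0.907, -1.433]
force: [0.6, -0.2, 0.2]
width: 0.0394
gripper_force: 15.0
```

Run:
```python
from kin import *
T=Tcam("wrist"); p,d=arm.grab_frame("wrist"); cv2.imwrite("pics/w4.png",p[:,:,::-1]); c=cloud("wrist",d); np.savez("w4.npz",p=p,d=d,c=c,T=T)
p,r,s=cur(); print(p,s["q"],s["width"],s["force"])
for l in ["cup_blue","cup_orange"]:
    for k in arm.pinpoint(l,"wrist")[:2]: print(l,round(k["p"],2),w(T,k["point"]),r.inv().apply(w(T,k["point"])-p)*1000)
```

```text
[0.514  0.3268 0.1941] [ 0.2664  0.3311 -0.1263 -0.9986 -1.187   0.3011] 0.039769546036707515 [-0.2635  0.0972 -1.1129]
cup_blue 0.82 [0.5149 0.3497 0.1888] [-9.7524 -3.7037 21.1278]
cup_blue 0.42 [0.412  0.3305 0.0429] [108.4559 101.6976 105.7426]
cup_orange 0.8 [0.4104 0.3343 0.0433] [105.7163 102.7961 108.6336]
```

View pics/w4.png

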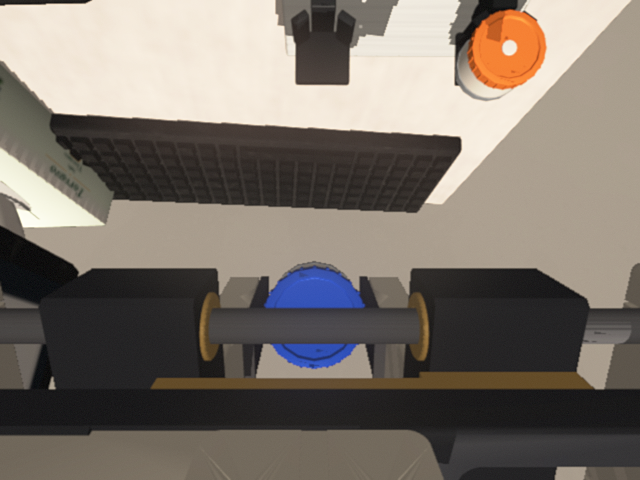

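The blue cup is between the pads at px (315,315), and the orange cup is still in the cradle at (505,50). I'll measure the cup's axis in the tool frame.

Run:
```python
from kin import *
z=np.load("w4.npz"); P=z["p"].astype(int);d=z["d"]
cp=arm.camera_params("wrist"); f=240/np.tan(np.radians(cp["vfov"]/2)); TC=np.array(cp["tool_from_camera"])
v,u=np.mgrid[0:480,0:640]; C=np.dstack([(u-cp["cx"])/f*d,(v-cp["cy"])/f*d,d])@TC[:3,:3].T+TC[:3,3]
m=((P[...,2]>P[...,0]+50)&(u>255)&(u<375)&(v>255)&(v<375)&(d>0)).astype(np.uint8)
ct=max(cv2.findContours(m,cv2.RETR_EXTERNAL,cv2.CHAIN_APPROX_NONE)[0],key=len)
q=C[cv2.erode(m,np.ones((7,7)))>0]
for _ in range(3):
    mu=q.mean(0); n=np.linalg.svd(q-mu,full_matrices=False)[2][2]; e=(q-mu)@n; q=q[abs(e)<max(2*e.std(),5e-4)]
n*=-np.sign(n[2]); print("cap plane: normal in tool",n,"std",e.std(),"plane pt mm",mu*1000,len(q))
print("angle from -z (deg) about y",np.degrees(np.arctan2(n[0],-n[2])),"side",np.degrees(n[1]))
print("bbox px u",np.where(m.any(0))[0][[0,-1]],"v",np.where(m.any(1))[0][[0,-1]])
qa=C[m>0]; print("x,y range mm of blue",qa.min(0)*1000,qa.max(0)*1000)
```

```text
cap plane: normal in tool [ 0.2323  0.0019 -0.9727] std 0.0006531669025154756 plane pt mm [ 2.4851 -2.1943 -8.5069] 2428
angle from -z (deg) about y 13.430289357067565 side 0.1076632816247406
bbox px u [264 364] v [266 368]
x,y range mm of blue [-19.9681 -21.068  -15.3613] [19.3879 18.3817  9.4647]
```

Run:
```python
from kin import *
def ray(n,T,u,v,z0):
    cp=arm.camera_params(n); f=240/np.tan(np.radians(cp["vfov"]/2)); r=T[:3,:3]@[(u-cp["cx"])/f,(v-cp["cy"])/f,1]; o=T[:3,3]; return o+r*(z0-o[2])/r[2]
A=np.eye(4);A[:3,:3]=R.from_euler('xyz',[-3.142,.003,3.12]).as_matrix();A[:3,3]=[.3925,-.1201,.3011]
Tw=A@np.array(arm.camera_params("wrist")["tool_from_camera"])
for n,T,fn in (("wrist",Tw,"w1.npz"),("top",Tcam("top"),"top0.npz"),("side",Tcam("side"),"side0.npz")):
    z=np.load(fn); P=z["p"]; cp=arm.camera_params(n); f=240/np.tan(np.radians(cp["vfov"]/2))
    c=T[:3,:3].T@(np.array([.4385,-.1235,.062])-T[:3,3]); u0,v0=c[0]/c[2]*f+cp["cx"],c[1]/c[2]*f+cp["cy"]; rr=int(.036*f/c[2])
    g=cv2.cvtColor(P,cv2.COLOR_RGB2GRAY); k=4; x0,y0=int(u0)-rr,int(v0)-rr
    cr=cv2.resize(g[y0:y0+2*rr,x0:x0+2*rr],None,fx=8,fy=8,interpolation=cv2.INTER_CUBIC); cv2.imwrite(f"pics/nest_{n}.png",cr)
    for th in (60,90,120,150,180,200,215,230):
        for inv in (0,1):
            _,b=cv2.threshold(cr,th,255,inv)
            for ct in cv2.findContours(b,cv2.RETR_LIST,cv2.CHAIN_APPROX_NONE)[0]:
                if len(ct)<60: continue
                e=cv2.fitEllipse(ct); a=cv2.contourArea(ct); ea=np.pi/4*e[1][0]*e[1][1]
                if abs(a/ea-1)<.04 and not inv or abs(a/ea-1)<.04 and th in (60,90): 
                    U,V=x0+(e[0][0]+.5)/8-.5,y0+(e[0][1]+.5)/8-.5
                    print(n,th,inv,"dia mm",(np.array(e[1])/8*c[2]/f*1000).round(1),"ctr z62",ray(n,T,U,V,.062)[:2],"z56",ray(n,T,U,V,.056)[:2])
```

```text
wrist 90 0 dia mm [24.3 25.4] ctr z62 [ 0.4379 -0.122 ] z56 [ 0.4396 -0.1221]
wrist 90 1 dia mm [24.  25.1] ctr z62 [ 0.4379 -0.122 ] z56 [ 0.4396 -0.1221]
wrist 120 0 dia mm [25.5 26.6] ctr z62 [ 0.4378 -0.1221] z56 [ 0.4396 -0.1221]
wrist 150 0 dia mm [1.5 4. ] ctr z62 [ 0.4628 -0.1233] z56 [ 0.4649 -0.1233]
wrist 150 0 dia mm [26.3 27.5] ctr z62 [ 0.4378 -0.1221] z56 [ 0.4395 -0.1221]
wrist 180 0 dia mm [27.1 28.4] ctr z62 [ 0.4378 -0.1221] z56 [ 0.4395 -0.1222]
wrist 180 0 dia mm [55.  59.9] ctr z62 [ 0.44   -0.1225] z56 [ 0.4418 -0.1225]
wrist 200 0 dia mm [27.7 29.1] ctr z62 [ 0.4378 -0.1221] z56 [ 0.4395 -0.1222]
wrist 200 0 dia mm [39.5 41. ] ctr z62 [ 0.4376 -0.1222] z56 [ 0.4394 -0.1222]
wrist 215 0 dia mm [28.4 29.8] ctr z62 [ 0.4377 -0.1221] z56 [ 0.4395 -0.1222]
wrist 215 0 dia mm [38.6 40.1] ctr z62 [ 0.4378 -0.1222] z56 [ 0.4395 -0.1222]
top 150 0 dia mm [23.7 24.2] ctr z62 [ 0.4378 -0.1215] z56 [ 0.4381 -0.1218]
top 180 0 dia mm [26.4 26.9] ctr z62 [ 0.4378 -0.1214] z56 [ 0.4381 -0.1217]
top 200 0 dia mm [28.2 28.5] ctr z62 [ 0.4378 -0.1214] z56 [ 0.4381 -0.1217]
top 
[... 381 characters left out ...]
side 90 1 dia mm [12.3 25.3] ctr z62 [ 0.4294 -0.1246] z56 [ 0.4375 -0.1192]
side 120 0 dia mm [14.2 27. ] ctr z62 [ 0.4292 -0.1248] z56 [ 0.4373 -0.1194]
side 150 0 dia mm [15.3 28. ] ctr z62 [ 0.429  -0.1249] z56 [ 0.437  -0.1195]
side 180 0 dia mm [16.4 29.2] ctr z62 [ 0.4288 -0.125 ] z56 [ 0.4368 -0.1196]
side 180 0 dia mm [34.4 60.8] ctr z62 [ 0.4368 -0.1203] z56 [ 0.4449 -0.1149]
side 200 0 dia mm [17.1 30.3] ctr z62 [ 0.4286 -0.1251] z56 [ 0.4367 -0.1197]
side 200 0 dia mm [32.1 58.5] ctr z62 [ 0.4359 -0.1208] z56 [ 0.444  -0.1154]
side 215 0 dia mm [17.9 31.2] ctr z62 [ 0.4285 -0.1251] z56 [ 0.4366 -0.1197]
side 215 0 dia mm [30.7 56.9] ctr z62 [ 0.4355 -0.1211] z56 [ 0.4436 -0.1156]
```

```bash
cat >> kin.py <<'E'
N=np.array([.4387,-.1216,.056]); WT=np.array([-7.5,-.3,22.4])/1000; AT=np.array([.2323,0,-.9727])
def place(yw,h,dx=0,dy=0):
    xa=np.array([np.cos(yw),np.sin(yw),0]); ya=np.array([-xa[1],xa[0],0]); ph=np.arctan2(AT[0],-AT[2])
    r=frame(np.sin(ph)*xa-np.cos(ph)*np.array([0,0,1]),-ya); return N+[dx,dy,h]-r.apply(WT),r
E
python3 - <<'E'
from kin import *
p0,r0,s=cur()
p,r=place(0,.07); print(p,r.as_matrix(),r.apply(AT)); delta(p,r)
q=s["q"]
for yw in (-3,0,5):
    for h in (0,.07): print(yw,h,ik(place(np.radians(yw),h)[0],place(np.radians(yw),h)[1],[.2,.1,-.8,.1,-.5,1.3]))
# path: via point
v=np.array([.44,.12,.20]); print("via");delta(v,r); rv=(r0.inv()*r).as_rotvec()
qq=s["q"]
for k in np.linspace(0,1,9)[1:]:
    qn,e=ik(p0+k*(v-p0),r0*R.from_rotvec(rv*k),qq); print(k,qn,round(e,4)); qq=qn
E
```

```text
[ 0.4408 -0.1219  0.1495] [[ 0.9726  0.      0.2323]
 [ 0.     -1.      0.    ]
 [ 0.2323  0.     -0.9726]] [-0.      0.      1.0001]
t 11.15 cm [ 30.099   12.7498 -31.778 ] deg [-28.6329  53.1224 -81.8502]
-3 0 (array([ 0.2097,  0.0625, -0.9117,  0.1652, -0.3745,  1.1616]), np.float64(4.7494324674150264e-11))
-3 0.07 (array([ 0.2144, -0.0569, -0.7926,  0.1069, -0.6114,  1.2234]), np.float64(7.510030559808572e-13))
0 0 (array([ 0.2003,  0.0649, -0.8932,  0.1232, -0.3855,  1.2616]), np.float64(4.2193152635442336e-13))
0 0.07 (array([ 0.2028, -0.0544, -0.7799,  0.081 , -0.617 ,  1.3073]), np.float64(2.2411013083910567e-13))
5 0 (array([ 0.182 ,  0.0698, -0.861 ,  0.0555, -0.4072,  1.4276]), np.float64(2.8850532425357586e-11))
5 0.07 (array([ 0.1825, -0.049 , -0.7574,  0.0375, -0.6293,  1.4478]), np.float64(3.289107747403749e-10))
via
t 11.15 cm [ 11.3308   9.789  -15.9785] deg [-28.6329  53.1224 -81.8502]
0.125 [ 0.3135  0.304  -0.1229 -0.8576 -1.1957  0.3692] 0.0
0.25 [ 0.3694  0.267  -0.1382 -0.7185 -1.1866  0.4402] 0.0
0.375 [ 0.4334  0.223  -0.1774 -0.5798 -1.1572  0.5093] 0.0
0.5 [ 0.5052  0.1713 -0.2423 -0.439  -1.1075  0.5698] 0.0
0.625 [ 0.5846  0.1112 -0.3339 -0.2924 -1.0391  0.6134] 0.0
0.75 [ 0.6705  0.0426 -0.4531 -0.1344 -0.9563  0.6313] 0.0
0.875 [ 0.7598 -0.0347 -0.5992  0.0432 -0.8667  0.615 ] 0.0
1.0 [ 0.844  -0.1204 -0.7682  0.2491 -0.7813  0.5619] 0.0
```

Request:
{"api": "move_arm", "payload": {
  "rows": [
    {"translation": [0.8, 0.7, -1.1], "rot": [-1.9, 3.5, -5.5], "hand": 0.6},
    {"translation": [1.5, 1.3, -2.1], "rot": [-3.8, 7.1, -10.9], "hand": 0.6},
    {"translation": [2.3, 2, -3.2], "rot": [-5.7, 10.6, -16.4], "hand": 0.6},
    {"translation": [3, 2.6, -4.3], "rot": [-7.6, 14.2, -21.8], "hand": 0.6},
    {"translation": [3.8, 3.3, -5.3], "rot": [-9.6, 17.7, -27.3], "hand": 0.6},
    {"translation": [4.5, 3.9, -6.4], "rot": [-11.5, 21.2, -32.8], "hand": 0.6},
    {"translation": [5.3, 4.6, -7.5], "rot": [-13.4, 24.8, -38.2], "hand": 0.6},
    {"translation": [6, 5.2, -8.5], "rot": [-15.3, 28.3, -43.7], "hand": 0.6}
  ]
}}

```text
t: 11.82
eef_pos: [0.474, 0.216, 0.1944]
ee_rot: [-2.915, 0.285, -0.6]
force: [-0.3, 0.5, -0.8]
width: 0.0397
gripper_force: 15.0
```

Run:
```python
from kin import *
p,r=place(0,.07)
delta(np.array([.44,.1,.19]),r); delta(p,r); print(cur()[2]["width"])
```

```text
t 11.8167 cm [ 3.7182 11.0534 -3.1992] deg [-13.1775  24.7932 -37.8889]
t 11.8167 cm [16.9475 28.9296 -6.9685] deg [-13.1775  24.7932 -37.8889]
0.03967677280664422
```

Request:
{"api": "move_arm", "payload": {
  "rows": [
    {"translation": [0.5, 1.6, -0.5], "rot": [-1.9, 3.5, -5.4], "hand": 0.6},
    {"translation": [1, 3.2, -1], "rot": [-3.8, 7.1, -10.8], "hand": 0.6},
    {"translation": [1.6, 4.7, -1.4], "rot": [-5.6, 10.6, -16.2], "hand": 0.6},
    {"translation": [2.1, 6.3, -1.8], "rot": [-7.5, 14.2, -21.7], "hand": 0.6},
    {"translation": [2.7, 7.9, -2.3], "rot": [-9.4, 17.7, -27], "hand": 0.6},
    {"translation": [3.2, 9.5, -2.8], "rot": [-11.3, 21.2, -32.5], "hand": 0.6},
    {"translation": [3.7, 11.1, -3.2], "rot": [-13.2, 24.8, -37.9], "hand": 0.6},
    {"translation": [3.7, 11.1, -3.2], "rot": [-13.2, 24.8, -37.9], "hand": 0.6}
  ]
}}

```text
t: 12.48
eef_pos: [0.434, 0.0957, 0.1866]
ee_rot: [3.136, -0.23, 0.003]
force: [-0.4, 0.1, -1.5]
width: 0.0397
gripper_force: 15.0
```

Run:
```python
from kin import *
p,r=place(0,.07); delta(p,r); print(cur()[2]["width"])
```

```text
t 12.4833 cm [-0.2441 21.7423  3.87  ] deg [0.2791 0.249  0.1513]
0.03973604474425733
```

Request:
{"api": "move_arm", "payload": {
  "rows": [
    {"translation": [0, 3, 0], "rot": [0, 0, 0], "hand": 0.6},
    {"translation": [0, 6.5, 0], "rot": [0.3, 0.2, 0.1], "hand": 0.6},
    {"translation": [-0.1, 10.5, 1], "rot": [0.3, 0.2, 0.1], "hand": 0.6},
    {"translation": [-0.1, 14.5, 2], "rot": [0.3, 0.2, 0.1], "hand": 0.6},
    {"translation": [-0.2, 18, 3], "rot": [0.3, 0.2, 0.1], "hand": 0.6},
    {"translation": [-0.2, 20.5, 3.5], "rot": [0.3, 0.2, 0.1], "hand": 0.6},
    {"translation": [-0.2, 21.7, 3.9], "rot": [0.3, 0.2, 0.1], "hand": 0.6},
    {"translation": [-0.2, 21.7, 3.9], "rot": [0.3, 0.2, 0.1], "hand": 0.6}
  ]
}}

```text
t: 13.15
eef_pos: [0.4443, -0.1185, 0.1496]
ee_rot: [-3.133, -0.233, -0.011]
force: [0.6, 0.8, -0.3]
width: 0.0398
gripper_force: 15.0
```

Request:
{"api": "move_arm", "payload": {
  "rows": [
    {"translation": [0, 0, 0], "rot": [0, 0, 0], "hand": 0.6},
    {"translation": [0, 0, 0], "rot": [0, 0, 0], "hand": 0.6}
  ]
}}

```text
t: 13.32
eef_pos: [0.4451, -0.1161, 0.1512]
ee_rot: [-3.133, -0.235, -0.007]
force: [-0.5, 0.4, -0.0]
width: 0.0397
gripper_force: 15.0
```

Run:
```python
from kin import *
p,r=place(0,.012); delta(p,r); print(cur()[2]["width"],cur()[2]["force"])
n="side"; T=Tcam(n); P,d=arm.grab_frame(n); np.savez("side1.npz",p=P,d=d,c=cloud(n,d))
cv2.imwrite("pics/side1.png",cv2.resize(P[170:330,270:450,::-1],None,fx=4,fy=3.7))
for k in arm.pinpoint("cup_blue",n)[:2]: print(k["p"],w(T,k["point"]))
P,d=arm.grab_frame("top"); T=Tcam("top")
for k in arm.pinpoint("cup_blue","top")[:2]: print(k["p"],w(T,k["point"]))
p0,r0,_=cur(); print("model window",p0+r0.apply(WT),"axis",r0.apply(AT))
```

```text
t 13.3167 cm [-1.8095  0.6289  5.6938] deg [-0.4084 -0.0585 -0.3835]
0.03966984938400727 [-0.5495  0.4359 -0.0098]
0.44 [ 0.4483 -0.1138  0.1314]
model window [ 0.4435 -0.115   0.1283] axis [-0.0026 -0.0086  1.    ]
```

View pics/side1.png

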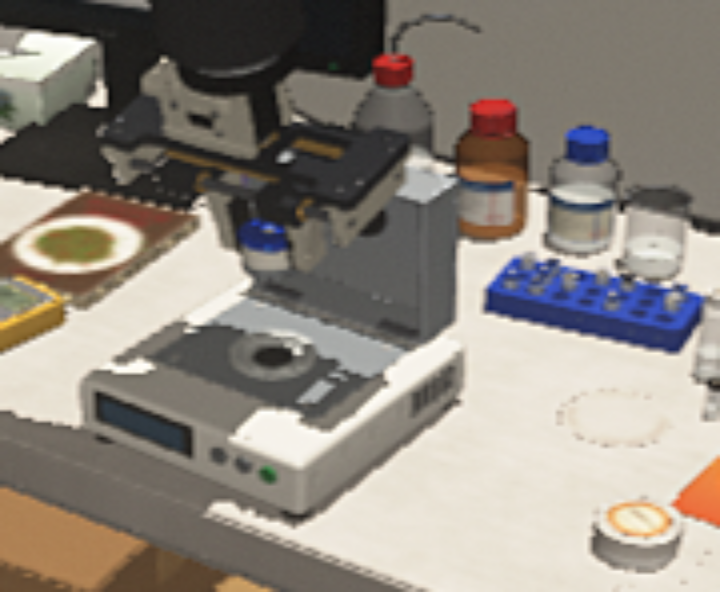

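The crop shows the cup upright with the blue cap on top at about (265,240), above the nest at (270,352). The hood at the back is clear of the gripper. Descending to 12 mm above the seat.

Request:
{"api": "move_arm", "payload": {
  "rows": [
    {"translation": [-0.3, 0.4, 1], "rot": [-0.4, 0, -0.4], "hand": 0.6},
    {"translation": [-0.9, 0.6, 2.8], "rot": [-0.4, 0, -0.4], "hand": 0.6},
    {"translation": [-1.4, 0.6, 4.4], "rot": [-0.4, 0, -0.4], "hand": 0.6},
    {"translation": [-1.7, 0.6, 5.3], "rot": [-0.4, 0, -0.4], "hand": 0.6},
    {"translation": [-1.8, 0.6, 5.7], "rot": [-0.4, 0, -0.4], "hand": 0.6},
    {"translation": [-1.8, 0.6, 5.7], "rot": [-0.4, 0, -0.4], "hand": 0.6},
    {"translation": [-1.8, 0.6, 5.7], "rot": [-0.4, 0, -0.4], "hand": 0.6},
    {"translation": [-1.8, 0.6, 5.7], "rot": [-0.4, 0, -0.4], "hand": 0.6}
  ]
}}

```text
t: 14.18
eef_pos: [0.4419, -0.1214, 0.0927]
ee_rot: [-3.141, -0.238, 0.002]
force: [0.6, -0.1, -0.2]
width: 0.0401
gripper_force: 15.0
```

Run:
```python
from kin import *
p,r=place(0,.012); delta(p,r); print(cur()[2]["width"],cur()[2]["force"])
p0,r0,_=cur(); print("model window",p0+r0.apply(WT),"axis",r0.apply(AT), "down 1cm",r0.inv().apply([0,0,-1]))
```

```text
t 14.1833 cm [-0.1378  0.0468  0.0921] deg [-0.0313 -0.2054  0.0951]
0.040073825799519985 [ 0.5796 -0.1436 -0.1953]
model window [ 0.4399 -0.1211  0.0692] axis [-0.0036 -0.0001  1.    ] down 1cm [-0.2358  0.0001  0.9718]
```

Run:
```python
from kin import *
cp=arm.camera_params("side"); f=240/np.tan(np.radians(cp["vfov"]/2)); T=Tcam("side")
def pr(p): c=T[:3,:3].T@(np.array(p)-T[:3,3]); return np.array([c[0]/c[2]*f+cp["cx"],c[1]/c[2]*f+cp["cy"],c[2]/f*1000])
P,d=arm.grab_frame("side"); p0,r0,_=cur(); W1=p0+r0.apply(WT); A=r0.apply(AT)
q=pr(W1+.028*A); print("pred cap band mid",q)
m=(P[...,2].astype(int)>P[...,0].astype(int)+50).astype(np.uint8); u0,v0=int(q[0]),int(q[1])
m[:v0-20]=0;m[v0+20:]=0;m[:,:u0-20]=0;m[:,u0+20:]=0
us=np.where(m.any(0))[0];vs=np.where(m.any(1))[0]; print("blue box",us[[0,-1]],vs[[0,-1]],m.sum())
for r in range(vs[0],vs[-1]+1): x=np.where(m[r])[0]; print(r,x[0],x[-1],(x[0]+x[-1])/2) if len(x) else 0
# predicted blue box: cap 24..32 mm assumed, r 20
th=np.linspace(0,2*np.pi,60); ring=lambda s,R_:np.array([pr(W1+s*A+R_*np.array([np.cos(t),np.sin(t),0])) for t in th])
a=ring(.032,.0195); print("pred top rim u",a[:,0].min(),a[:,0].max(),"v",a[:,1].min())
print("right vec world",T[:3,0])
cv2.imwrite("pics/side2.png",cv2.resize(P[v0-40:v0+50,u0-60:u0+60,::-1],None,fx=6,fy=6))
```

```text
pred cap band mid [338.6102 252.7524   2.705 ]
blue box [332 342] [249 257] 50
249 334 335 334.5
250 334 337 335.5
251 332 340 336.0
252 332 341 336.5
253 332 336 334.0
254 332 341 336.5
255 332 341 336.5
256 334 342 338.0
257 337 340 338.5
pred top rim u 331.3750825032454 345.80918404033537 v 247.90657278403089
right vec world [ 0.5705 -0.8208 -0.0266]
```

View pics/side2.png

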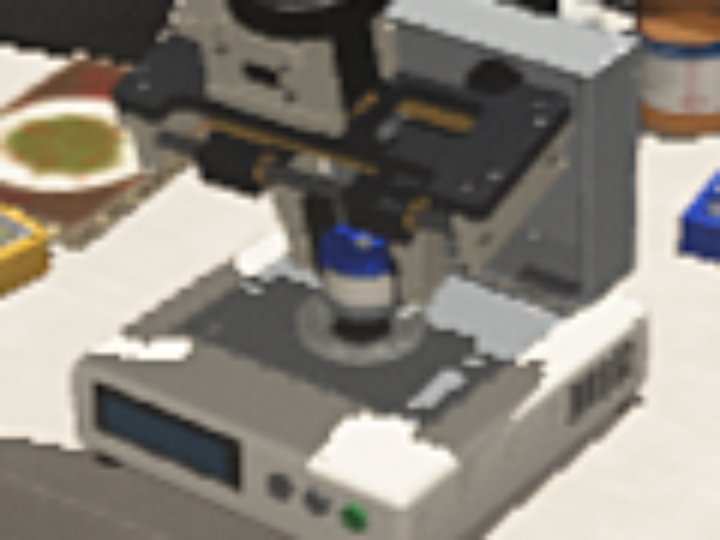

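The collar sits at (360,328), centred over the nest ring at (362,330). Lowering slowly while watching force.

Request:
{"api": "move_arm", "payload": {
  "rows": [
    {"translation": [-0.2, 0, 0.3], "rot": [0, -0.2, 0], "hand": 0.6},
    {"translation": [-0.3, 0, 0.5], "rot": [0, -0.2, 0], "hand": 0.6},
    {"translation": [-0.3, 0, 0.7], "rot": [0, -0.2, 0], "hand": 0.6},
    {"translation": [-0.35, 0, 0.85], "rot": [0, -0.2, 0], "hand": 0.6},
    {"translation": [-0.35, 0, 0.95], "rot": [0, -0.2, 0], "hand": 0.6},
    {"translation": [-0.35, 0, 0.95], "rot": [0, -0.2, 0], "hand": 0.6}
  ]
}}

```text
t: 14.73
eef_pos: [0.4398, -0.1218, 0.0816]
ee_rot: [3.141, -0.233, 0.001]
force: [-0.1, 0.3, -0.3]
width: 0.0395
gripper_force: 15.0
```

Run:
```python
from kin import *
p,r=place(0,0); delta(p,r); print(cur()[2]["width"],cur()[2]["force"],cur()[2]["moment"])
p0,r0,_=cur(); print("model window",p0+r0.apply(WT))
```

```text
t 14.7333 cm [0.0455 0.007  0.2196] deg [-0.0074  0.1074  0.0582]
0.039544433615299426 [-0.0987  0.2882 -0.2952] [-0.1473  0.9063 -0.036 ]
model window [ 0.4377 -0.1215  0.058 ]
```

Request:
{"api": "move_arm", "payload": {
  "rows": [
    {"translation": [0.03, 0, 0.06], "rot": [0, 0, 0], "hand": 0.6},
    {"translation": [0.05, 0, 0.12], "rot": [0, 0, 0], "hand": 0.6},
    {"translation": [0.04, 0, 0.18], "rot": [0, 0, 0], "hand": 0.6},
    {"translation": [0.03, 0, 0.2], "rot": [0, 0, 0], "hand": 0.6},
    {"translation": [0.03, 0, 0.2], "rot": [0, 0, 0], "hand": 0.6}
  ]
}}

```text
t: 15.15
eef_pos: [0.4407, -0.1218, 0.0799]
ee_rot: [3.142, -0.233, 0.001]
force: [-0.3, 1.1, 0.6]
width: 0.0397
gripper_force: 15.0
```

Run:
```python
from kin import *
p,r=place(0,0); delta(p,r); print(cur()[2]["width"],cur()[2]["force"],cur()[2]["moment"])
p0,r0,_=cur(); print("model window",p0+r0.apply(WT))
```

```text
t 15.15 cm [0.0013 0.0095 0.0423] deg [-0.013   0.0814  0.056 ]
0.039730493422013374 [-0.2799  1.0531  0.6139] [-0.1554  0.9304  0.0311]
model window [ 0.4386 -0.1215  0.0564]
```

Request:
{"api": "move_arm", "payload": {
  "rows": [
    {"translation": [-0.01, 0, 0.04], "rot": [0, 0, 0], "hand": 0.6},
    {"translation": [-0.02, 0, 0.08], "rot": [0, 0, 0], "hand": 0.6},
    {"translation": [-0.02, 0, 0.08], "rot": [0, 0, 0], "hand": 0.6}
  ]
}}

```text
t: 15.4
eef_pos: [0.4409, -0.1218, 0.0794]
ee_rot: [3.142, -0.234, 0.001]
force: [-1.4, 0.2, 3.3]
width: 0.0395
gripper_force: 15.0
```

Run:
```python
from kin import *
p0,r0,s=cur(); print("model window",p0+r0.apply(WT),s["force"],s["moment"],s["width"])
```

```text
model window [ 0.4388 -0.1215  0.0559] [-1.3561  0.1579  3.3039] [0.0527 1.2886 0.0156] 0.039457921495708564
```

Contact at 3 N with the window at z = 0.056, so the cup is seated. Releasing.

Request:
{"api": "move_arm", "payload": {
  "rows": [
    {"translation": [0, 0, 0], "rot": [0, 0, 0], "hand": 0.5},
    {"translation": [0, 0, 0], "rot": [0, 0, 0], "hand": 0.45},
    {"translation": [0, 0, 0], "rot": [0, 0, 0], "hand": 0.35},
    {"translation": [0, 0, 0], "rot": [0, 0, 0], "hand": 0.3},
    {"translation": [0, 0, 0], "rot": [0, 0, 0], "hand": 0.3}
  ]
}}

```text
t: 15.82
eef_pos: [0.4407, -0.1218, 0.0791]
ee_rot: [-3.142, -0.233, 0.001]
force: [0.0, -0.4, 0.0]
width: 0.0595
gripper_force: 0.0
```

Request:
{"api": "move_arm", "payload": {
  "rows": [
    {"translation": [0, 0, -1], "rot": [0, 0, 0], "hand": 0.3},
    {"translation": [0, 0, -3], "rot": [0, 0, 0], "hand": 0.3},
    {"translation": [0, 0, -6], "rot": [0, 0, 0], "hand": 0.3},
    {"translation": [0, 0, -10], "rot": [0, 0, 0], "hand": 0.3},
    {"translation": [0, 0, -12], "rot": [0, 0, 0], "hand": 0.3},
    {"translation": [0, 0, -13], "rot": [0, 0, 0], "hand": 0.3}
  ]
}}

```text
t: 16.32
eef_pos: [0.4116, -0.1217, 0.2093]
ee_rot: [-3.141, -0.239, 0.001]
force: [1.6, 0.1, 0.5]
width: 0.0615
gripper_force: 0.0
```

Run:
```python
from kin import *
p0,r0,s=cur(); print(p0,s["q"],s["force"],s["width"])
for n in ("wrist","side","top"):
    T=Tcam(n); P,d=arm.grab_frame(n); np.savez(n+"5.npz",p=P,d=d,c=cloud(n,d),T=T)
    for l in ("cup_blue","hood_tab"):
        for k in arm.pinpoint(l,n)[:2]: print(n,l,round(k["p"],2),w(T,k["point"]))
    if n=="wrist": cv2.imwrite("pics/w5.png",P[:,:,::-1])
    c=cloud(n,d); m=(d>0)&(P[...,2].astype(int)>P[...,0].astype(int)+50)&(abs(c[...,0]-.4387)<.04)&(abs(c[...,1]+.1216)<.04); q=c[m]
    if len(q)>10: print(n,"blue",len(q),q.mean(0),np.median(q[:,2]),q.min(0),q.max(0))
```

```text
[ 0.4116 -0.1217  0.2093] [ 0.2239 -0.1915 -0.7311  0.0718 -0.7994  1.3041] [1.593  0.1416 0.4778] 0.061491062047175145
wrist cup_blue 0.96 [ 0.4399 -0.1219  0.0544]
wrist blue 2199 [ 0.4395 -0.1222  0.0857] 0.08587737639846471 [ 0.4175 -0.144   0.0529] [ 0.459  -0.1026  0.0888]
side cup_blue 0.68 [ 0.4434 -0.1228  0.0592]
side hood_tab 0.59 [ 0.5462 -0.1291  0.1904]
side blue 95 [ 0.4356 -0.1218  0.0859] 0.08611999600685694 [ 0.4153 -0.1399  0.0811] [ 0.4552 -0.1004  0.0894]
top cup_blue 0.63 [ 0.4404 -0.1226  0.0558]
top cup_blue 0.48 [ 0.5527 -0.1302  0.1864]
top hood_tab 0.63 [ 0.5535 -0.1308  0.1874]
top blue 81 [ 0.4465 -0.1225  0.0846] 0.08637378619291769 [ 0.4368 -0.1434  0.0489] [ 0.4607 -0.1027  0.0949]
```

View pics/w5.png

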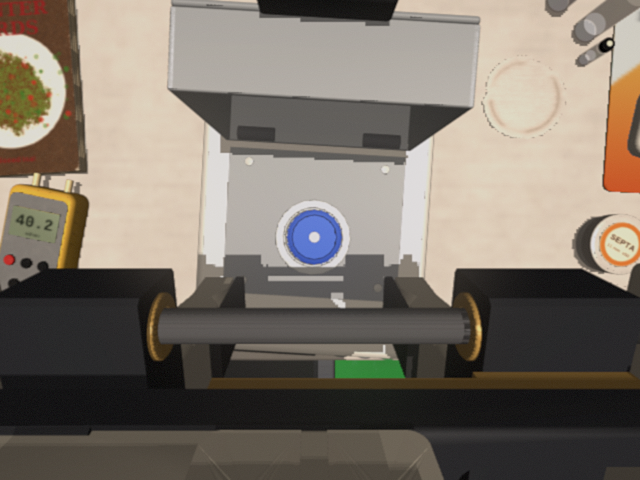

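The cup is seated and centred in the nest: cap at px (314,237), cap height about 0.087 m. The open hood and its tab are at the top of the picture. Planning the hood closing.

```bash
cat >> kin.py <<'E'
YA=np.radians(-3.3); XA=np.array([np.cos(YA),np.sin(YA),0]); ZA=np.array([0,0,1.]); H=N+.074*XA; H[2]=.054
RH=frame(-ZA,np.cross(XA,ZA))   # tool x = analyser x, pointing down
def corner(th,f,u=.044): return H+(-f*np.cos(th)+u*np.sin(th))*XA+(f*np.sin(th)+u*np.cos(th))*ZA
def tcp(c): return c+.0095*XA+.014*ZA
E
python3 - <<'E'
from kin import *
c=np.load("side5.npz"); C=c["c"]; d=c["d"]
for fn in ("side5.npz","top5.npz"):
    z=np.load(fn); C=z["c"]; v=C-H; fx=v@XA; m=(z["d"]>0)&(abs(C[...,1]+.128)<.026)&(C[...,2]>.17)&(C[...,2]<.2)&(fx>0)&(fx<.06); q=C[m]
    print(fn,"tab pts",len(q),q.mean(0) if len(q) else 0,q.min(0),q.max(0))
    m=(z["d"]>0)&(abs(C[...,1]+.128)<.12)&(C[...,2]>.15)&(C[...,0]>.58)&(C[...,0]<.75)&(C[...,2]<.4); print("behind",C[m].min(0) if m.any() else None,m.sum())
p0,r0,s=cur(); print("H",H,"RH",RH.as_matrix())
q=s["q"]
for nm,p in (("up",np.array([.45,-.124,.27])),("over",tcp(corner(1.52,.126))+[.03,0,.08]),("start",tcp(corner(1.52,.126))+.02*XA)):
    q,e=ik(p,RH,q); print(nm,p,q,round(e,4)); delta(p,RH)
for th in np.radians([87,70,50,30,15,0]):
    for f in (.128,):
        p=tcp(corner(th,f)); q,e=ik(p,RH,q); print(np.degrees(th),p,q,round(e,4))
E
```

```text
side5.npz tab pts 107 [ 0.5355 -0.1406  0.182 ] [ 0.5114 -0.1539  0.1741] [ 0.5486 -0.122   0.1972]
behind [ 0.7241 -0.0466  0.1501] 62
top5.npz tab pts 269 [ 0.532  -0.1283  0.1809] [ 0.5113 -0.1539  0.1713] [ 0.5512 -0.1024  0.1998]
behind [ 0.733  -0.0475  0.1512] 69
H [ 0.5126 -0.1259  0.054 ] RH [[ 0.9983 -0.0576  0.    ]
 [-0.0576 -0.9983 -0.    ]
 [ 0.      0.     -1.    ]]
up [ 0.45  -0.124  0.27 ] [ 0.1546 -0.0119 -0.3789 -0.     -1.2038  1.3586] 0.0
t 16.7667 cm [ 5.3545  0.2171 -5.456 ] deg [ -0.3654 -13.2344   3.3419]
over [ 0.5895 -0.1286  0.2761] [ 0.1087  0.2212 -0.0984  0.     -1.2512  1.4045] 0.0
t 16.7667 cm [19.0768  0.6873 -2.8515] deg [ -0.3654 -13.2344   3.3419]
start [ 0.5795 -0.1297  0.1961] [ 0.1086  0.2591 -0.236  -0.     -1.0757  1.4046] 0.0
t 16.7667 cm [16.2681  0.7984  4.7062] deg [ -0.3654 -13.2344   3.3419]
87.0 [ 0.5592 -0.1286  0.1981] [ 0.1149  0.2254 -0.2766 -0.     -1.0688  1.3983] 0.0
70.0 [ 0.5196 -0.1263  0.2033] [ 0.1285  0.1573 -0.3511 -0.     -1.0624  1.3847] 0.0
50.0 [ 0.4736 -0.1236  0.1943] [ 0.1473  0.0891 -0.4543 -0.     -1.0274  1.3659] 0.0
29.999999999999996 [ 0.4334 -0.1213  0.1701] [ 0.1674  0.0453 -0.5651 -0.     -0.9604  1.3458] 0.0
14.999999999999998 [ 0.41   -0.1199  0.1436] [ 0.181   0.0366 -0.6459 -0.     -0.8882  1.3322] 0.0
0.0 [ 0.3943 -0.119   0.112 ] [ 0.1912  0.0542 -0.7185 -0.     -0.7981  1.322 ] 0.0
```

Request:
{"api": "move_arm", "payload": {
  "rows": [
    {"translation": [2, 0, -4], "rot": [0, -6.6, 1.7], "hand": 1},
    {"translation": [5.4, 0.2, -5.5], "rot": [-0.4, -13.2, 3.3], "hand": 1},
    {"translation": [5.4, 0.2, -5.5], "rot": [-0.4, -13.2, 3.3], "hand": 1},
    {"translation": [9, 0.4, -4.8], "rot": [-0.4, -13.2, 3.3], "hand": 1},
    {"translation": [13, 0.6, -4.1], "rot": [-0.4, -13.2, 3.3], "hand": 1},
    {"translation": [17, 0.7, -3.3], "rot": [-0.4, -13.2, 3.3], "hand": 1},
    {"translation": [19.1, 0.7, -2.9], "rot": [-0.4, -13.2, 3.3], "hand": 1},
    {"translation": [19.1, 0.7, -2.9], "rot": [-0.4, -13.2, 3.3], "hand": 1}
  ]
}}

```text
t: 17.43
eef_pos: [0.5936, -0.1287, 0.2749]
ee_rot: [3.14, 0.001, -0.057]
force: [-0.4, 0.1, 0.7]
width: 0.0137
gripper_force: 0.0
```

Request:
{"api": "move_arm", "payload": {
  "rows": [
    {"translation": [0, 0, 0], "rot": [0, 0, 0], "hand": 1},
    {"translation": [0, 0, 0], "rot": [0, 0, 0], "hand": 1}
  ]
}}

```text
t: 17.6
eef_pos: [0.5893, -0.1287, 0.2767]
ee_rot: [3.141, -0.0, -0.057]
force: [-0.2, -0.3, 1.3]
width: 0.002
gripper_force: 0.0
```

Run:
```python
from kin import *
delta(tcp(corner(1.52,.126))+.02*XA,RH); print(cur()[2]["width"])
```

```text
t 17.6 cm [-0.9744  0.1594  8.0667] deg [ 0.0202 -0.0191  0.0305]
0.002032929998837746
```

Request:
{"api": "move_arm", "payload": {
  "rows": [
    {"translation": [0, 0.1, 3], "rot": [0, 0, 0], "hand": 1},
    {"translation": [0, 0.1, 6], "rot": [0, 0, 0], "hand": 1},
    {"translation": [-0.5, 0.1, 8], "rot": [0, 0, 0], "hand": 1},
    {"translation": [-1, 0.1, 8], "rot": [0, 0, 0], "hand": 1},
    {"translation": [-1, 0.1, 8], "rot": [0, 0, 0], "hand": 1},
    {"translation": [-1, 0.1, 8], "rot": [0, 0, 0], "hand": 1}
  ]
}}

```text
t: 18.1
eef_pos: [0.5804, -0.1292, 0.2002]
ee_rot: [3.141, -0.005, -0.056]
force: [1.1, -0.4, 0.9]
width: 0.0005
gripper_force: 0.0
```

Run:
```python
from kin import *
p0,r0,s=cur(); print(p0,s["force"],s["t"])
for k in range(0,17):
    th=1.52*(1-k/16); v=r0.inv().apply(tcp(corner(th,.128))-p0)*100; print(k,round(np.degrees(th)),v.round(2))
```

```text
[ 0.5804 -0.1292  0.2002] [ 1.1378 -0.4404  0.9198] 18.1
0 87 [-2.1   0.05  0.2 ]
1 82 [-3.35  0.05 -0.11]
2 76 [-4.62  0.05 -0.29]
3 71 [-5.9   0.05 -0.35]
4 65 [-7.19  0.05 -0.29]
5 60 [-8.46  0.05 -0.11]
6 54 [-9.71  0.04  0.19]
7 49 [-10.92   0.04   0.61]
8 44 [-12.09   0.04   1.14]
9 38 [-13.21   0.04   1.78]
10 33 [-14.26   0.04   2.53]
11 27 [-15.23   0.04   3.37]
12 22 [-16.12   0.03   4.3 ]
13 16 [-16.92   0.03   5.3 ]
14 11 [-17.61   0.03   6.38]
15 5 [-18.21   0.03   7.52]
16 0 [-18.69   0.03   8.72]
```

Request:
{"api": "move_arm", "payload": {
  "rows": [
    {"translation": [-1, 0, 0.1], "rot": [0, 0, 0], "hand": 1},
    {"translation": [-1.6, 0, 0.1], "rot": [0, 0, 0], "hand": 1},
    {"translation": [-2.1, 0, 0.2], "rot": [0, 0, 0], "hand": 1},
    {"translation": [-2.7, 0, 0.05], "rot": [0, 0, 0], "hand": 1},
    {"translation": [-3.4, 0, -0.1], "rot": [0, 0, 0], "hand": 1},
    {"translation": [-4.2, 0, -0.2], "rot": [0, 0, 0], "hand": 1},
    {"translation": [-5, 0, -0.3], "rot": [0, 0, 0], "hand": 1},
    {"translation": [-5.9, 0, -0.35], "rot": [0, 0, 0], "hand": 1}
  ]
}}

```text
t: 18.77
eef_pos: [0.5204, -0.1257, 0.2017]
ee_rot: [3.142, -0.003, -0.057]
force: [3.0, 1.0, 2.2]
width: 0.0008
gripper_force: 1.6
```

Run:
```python
from kin import *
p0,r0,s=cur(); print(p0,s["force"],s["t"])
T=Tcam("side"); P,d=arm.grab_frame("side")
for k in arm.pinpoint("hood_tab","side")[:2]:
    q=w(T,k["point"]); v=q-H; print(k["p"],q,"opening deg",np.degrees(np.arctan2(v[2],-v@XA))-18.4)
for k in range(3,17):
    th=1.52*(1-k/16); v=r0.inv().apply(tcp(corner(th,.128))-p0)*100; print(k,round(np.degrees(th)),v.round(2))
```

```text
[ 0.5204 -0.1257  0.2017] [2.9523 1.0455 2.2095] 18.7667
0.67 [ 0.503  -0.1265  0.1944] opening deg 67.7041472055941
3 71 [ 0.1   0.07 -0.17]
4 65 [-1.18  0.07 -0.11]
5 60 [-2.45  0.06  0.08]
6 54 [-3.7   0.06  0.38]
7 49 [-4.91  0.06  0.8 ]
8 44 [-6.08  0.06  1.34]
9 38 [-7.2   0.06  1.98]
10 33 [-8.24  0.06  2.73]
11 27 [-9.21  0.06  3.57]
12 22 [-10.1    0.06   4.5 ]
13 16 [-10.9    0.06   5.51]
14 11 [-11.59   0.06   6.59]
15 5 [-12.18   0.06   7.73]
16 0 [-12.66   0.06   8.93]
```

Contact is about 3 N and the hood is following (about 68–70°). Continuing along the arc.

Request:
{"api": "move_arm", "payload": {
  "rows": [
    {"translation": [-0.6, 0, -0.1], "rot": [0, 0, 0], "hand": 1},
    {"translation": [-1.5, 0, -0.05], "rot": [0, 0, 0], "hand": 1},
    {"translation": [-2.5, 0, 0.1], "rot": [0, 0, 0], "hand": 1},
    {"translation": [-3.7, 0, 0.4], "rot": [0, 0, 0], "hand": 1},
    {"translation": [-4.9, 0, 0.8], "rot": [0, 0, 0], "hand": 1},
    {"translation": [-6.1, 0, 1.35], "rot": [0, 0, 0], "hand": 1},
    {"translation": [-7.2, 0, 2], "rot": [0, 0, 0], "hand": 1},
    {"translation": [-8.2, 0, 2.7], "rot": [0, 0, 0], "hand": 1}
  ]
}}

```text
t: 19.53
eef_pos: [0.4376, -0.1211, 0.1736]
ee_rot: [3.142, -0.002, -0.057]
force: [0.9, -0.4, -0.1]
width: 0.0008
gripper_force: 0.7
```

Run:
```python
from kin import *
p0,r0,s=cur(); print(p0,s["force"],s["t"])
T=Tcam("side"); P,d=arm.grab_frame("side")
for k in arm.pinpoint("hood_tab","side")[:2]:
    q=w(T,k["point"]); v=q-H; print(k["p"],q,"opening deg",np.degrees(np.arctan2(v[2],-v@XA))-18.4)
for th in range(36,-1,-3):
    v=r0.inv().apply(tcp(corner(np.radians(th),.128))-p0)*100; print(th,v.round(2))
```

```text
[ 0.4376 -0.1211  0.1736] [ 0.9003 -0.4436 -0.0505] 19.5333
0.95 [ 0.4206 -0.1215  0.1607] opening deg 30.793452419804794
36 [ 0.69  0.05 -0.52]
33 [ 0.12  0.05 -0.1 ]
30 [-0.43  0.05  0.35]
27 [-0.95  0.04  0.83]
24 [-1.45  0.04  1.33]
21 [-1.92  0.04  1.86]
18 [-2.36  0.04  2.42]
15 [-2.77  0.04  2.99]
12 [-3.15  0.04  3.59]
9 [-3.5   0.04  4.21]
6 [-3.82  0.04  4.84]
3 [-4.1   0.04  5.49]
0 [-4.35  0.04  6.15]
```

Request:
{"api": "move_arm", "payload": {
  "rows": [
    {"translation": [-0.4, 0, 0.35], "rot": [0, 0, 0], "hand": 1},
    {"translation": [-0.95, 0, 0.8], "rot": [0, 0, 0], "hand": 1},
    {"translation": [-1.5, 0, 1.35], "rot": [0, 0, 0], "hand": 1},
    {"translation": [-1.9, 0, 1.9], "rot": [0, 0, 0], "hand": 1},
    {"translation": [-2.4, 0, 2.6], "rot": [0, 0, 0], "hand": 1},
    {"translation": [-2.8, 0, 3.3], "rot": [0, 0, 0], "hand": 1},
    {"translation": [-3.2, 0, 4], "rot": [0, 0, 0], "hand": 1},
    {"translation": [-3.5, 0, 4.6], "rot": [0, 0, 0], "hand": 1}
  ]
}}

```text
t: 20.3
eef_pos: [0.4034, -0.1191, 0.1269]
ee_rot: [3.141, -0.001, -0.057]
force: [-1.0, -0.1, 1.9]
width: 0.0007
gripper_force: 0.8
```

Request:
{"api": "move_arm", "payload": {
  "rows": [
    {"translation": [-0.2, 0, 0.4], "rot": [0, 0, 0], "hand": 1},
    {"translation": [-0.3, 0, 0.7], "rot": [0, 0, 0], "hand": 1},
    {"translation": [-0.4, 0, 1], "rot": [0, 0, 0], "hand": 1},
    {"translation": [-0.5, 0, 1.25], "rot": [0, 0, 0], "hand": 1},
    {"translation": [-0.6, 0, 1.4], "rot": [0, 0, 0], "hand": 1}
  ]
}}

```text
t: 20.72
eef_pos: [0.3989, -0.1187, 0.1138]
ee_rot: [3.141, -0.003, -0.057]
force: [0.7, -1.3, 0.6]
width: 0.0005
gripper_force: 0.4
```

Run:
```python
from kin import *
p0,r0,s=cur(); print(p0,s["force"],s["t"])
T=Tcam("side"); P,d=arm.grab_frame("side")
for k in arm.pinpoint("hood_tab","side")[:2]:
    q=w(T,k["point"]); v=q-H; print(k["p"],q,"opening deg",np.degrees(np.arctan2(v[2],-v@XA))-18.4)
for th in (6,3,0,-1):
    v=r0.inv().apply(tcp(corner(np.radians(th),.128))-p0)*100; print(th,v.round(2))
```

```text
[ 0.3989 -0.1187  0.1138] [ 0.6998 -1.3104  0.5763] 20.7167
0.65 [ 0.375  -0.1159  0.1009] opening deg 0.37167008475259067
6 [ 0.08  0.06 -1.14]
3 [-0.21  0.06 -0.49]
0 [-0.46  0.06  0.18]
-1 [-0.53  0.06  0.4 ]
```

Nearly shut; pressing down gently until the force rises.

Request:
{"api": "move_arm", "payload": {
  "rows": [
    {"translation": [0, 0, 0.08], "rot": [0, 0, 0], "hand": 1},
    {"translation": [0, 0, 0.16], "rot": [0, 0, 0], "hand": 1},
    {"translation": [0, 0, 0.22], "rot": [0, 0, 0], "hand": 1},
    {"translation": [0, 0, 0.22], "rot": [0, 0, 0], "hand": 1}
  ]
}}

```text
t: 21.15
eef_pos: [0.3986, -0.1187, 0.1122]
ee_rot: [3.141, -0.003, -0.057]
force: [-2.4, 1.1, 7.2]
width: 0.0003
gripper_force: 3.6
```

Request:
{"api": "move_arm", "payload": {
  "rows": [
    {"translation": [0, 0, 0.06], "rot": [0, 0, 0], "hand": 1},
    {"translation": [0, 0, 0.12], "rot": [0, 0, 0], "hand": 1},
    {"translation": [0, 0, 0.12], "rot": [0, 0, 0], "hand": 1}
  ]
}}

```text
t: 21.4
eef_pos: [0.3986, -0.1188, 0.112]
ee_rot: [3.141, -0.003, -0.056]
force: [-9.5, 4.1, 22.5]
width: 0.0007
gripper_force: 11.4
```

The tip stopped at z = 0.098, which is the shut height, and the force rose sharply, so the hood is shut. Backing off upward.

Request:
{"api": "move_arm", "payload": {
  "rows": [
    {"translation": [0, 0, -0.2], "rot": [0, 0, 0], "hand": 1},
    {"translation": [0, 0, -1], "rot": [0, 0, 0], "hand": 1},
    {"translation": [0, 0, -4], "rot": [0, 0, 0], "hand": 1},
    {"translation": [0, 0, -8], "rot": [0, 0, 0], "hand": 1},
    {"translation": [0, 0, -12], "rot": [0, 0, 0], "hand": 1},
    {"translation": [0, 0, -14], "rot": [0, 0, 0], "hand": 1},
    {"translation": [0, 0, -14], "rot": [0, 0, 0], "hand": 1}
  ]
}}

```text
t: 21.98
eef_pos: [0.4008, -0.1188, 0.2562]
ee_rot: [-3.141, -0.012, -0.056]
force: [1.0, 1.2, -0.5]
width: 0.0
gripper_force: 0.0
```

Run:
```python
from kin import *
p0,r0,s=cur(); print(p0,s["force"],s["t"])
for n in ("side","top","wrist"):
    T=Tcam(n); P,d=arm.grab_frame(n); C=cloud(n,d)
    if n=="side": cv2.imwrite("pics/side9.png",P[:,:,::-1])
    for k in arm.pinpoint("hood_tab",n)[:1]: print(n,k["p"],w(T,k["point"]))
    v=C-H; f=-(v@XA); y=v@np.cross(ZA,XA); m=(d>0)&(f>.0)&(f<.14)&(abs(y)<.06)&(C[...,2]>.08)&(C[...,2]<.13)
    q=C[m]
    if len(q)>50:
        fx=f[m]; k=np.polyfit(fx,q[:,2],1); print(n,len(q),"slope deg",np.degrees(np.arctan(k[0])),"z",np.median(q[:,2]))
```

```text
[ 0.4008 -0.1188  0.2562] [ 0.9939  1.1554 -0.4969] 21.9833
side 0.77 [ 0.3794 -0.1173  0.0994]
side 1160 slope deg -1.113859411258832 z 0.09733052784016366
top 256 slope deg 3.9710477272785725 z 0.09784584875569047
wrist 0.96 [ 0.382  -0.1189  0.0986]
wrist 27649 slope deg -0.01855674995665439 z 0.09991638716791684
```

View pics/side9.png

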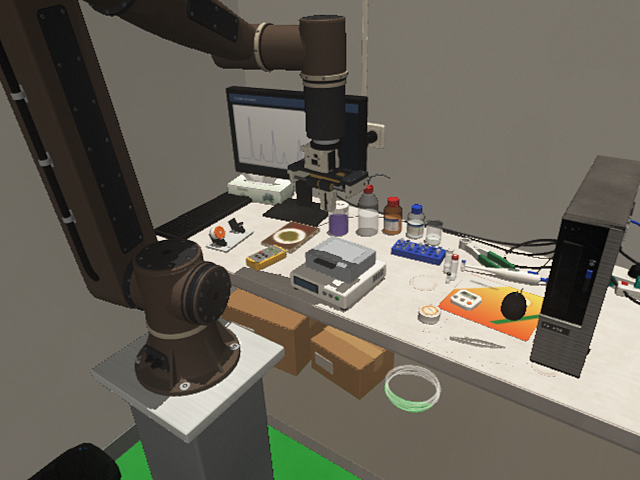

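The picture shows the hood flat and shut at (345,262), slope about 0° from the wrist view. The orange cup is still in the cradle at (218,232), and the tin (428,313) and tweezers (478,341) are where they were. The gripper is clear, so I'm handing in.

```bash
python3 -c "
from station import arm
print(arm.job_done())"
```

```text
the job is handed in; nothing more can be done
None
```

The blue-capped cup is seated window-down in the analyser's nest and the hood is fully shut. The orange cup, tin and tweezers stayed where they were, and I handed the job in at about 22 s.

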